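# Wedge the sugar rack level and push out the stuck loaves

## Robot

A 6-joint arm with a two-finger parallel gripper is mounted at the origin on the work surface. World frame = base frame: x ahead of the robot, y to its left, z up, the work surface at z = 0. Lengths are in m, angles in rad, forces in N, time in s.
With the tool pointing down it reaches from about 0.35 to 0.875 m from the base axis. Payload 4.2 kg.
Tool frame: the origin (TCP) lies at the very end of the fingers, on their centre line; the grasp point (between the pads) lies 19 mm behind it (arm.hold_point_z is the distance from the TCP to the grasp point, in m); z points along the fingers, y is the direction in which the jaws open and shut (so a half turn about z gives the same grasp; the last joint's range is limited). The gripper opens to 87 mm and grips with 3 to 60 N. Pads are 19 mm wide; open, the fingers measure 117 mm over their backs; the gripper's body (75 mm by 190 mm) begins 51 mm behind the grasp point.
Start: joints at [-1.03, 0.385, 0.008, 0, -1.194, -0.259], TCP at [0.174, -0.6, 0.184] pointing down, gripper open.
Joint ranges: [-3.14, 3.14], [-1.21, 2.06], [-1.07, 1.41], [-3.16, 2.05], [-2.99, -0.16], [-3.1, 3.1]. Speed limits (rad/s): [2.79, 2.79, 3.14, 3.14, 3.14, 3.14].

## Interface

Orientations are given as a 3x3 rotation matrix whose columns are the frame's x, y, z axes.
In Python, from plant import monitor, viewer, arm gives the robot as it stands. The module is installed in compiled form; this text tells all that it offers.
- The arm moves only by the tool step_arm, never from a script. Its argument "moves" is a list of rows, each a list of 5 numbers: the closure, from -1 (fully open) to 1 (shut), then the shift along the tool's x, y, z in cm, then the turn about the tool's z in degrees. In form: [[fingers, dx, dy, dz, spin], ...]. A call has exactly 8 rows; each row is the pose to reach, as a shift and turn from the pose commanded when the call began, along the tool's axes at that moment; what a row does not reach only later rows make up. A row lasts 1/10 s, in which the tool goes at most 50 mm and 8.59 degrees, less where a joint would pass 70% of its speed; a pose out of reach is approached as far as the arm can. A call with a gripper value outside its range is refused whole. The fingers move at their own pace and stop on an object; "squeeze" is the grip in N (left out, the last holds). Time passes only in rows, so rows that repeat a pose let the fingers close, or fill a call up. It gives the time, the measured TCP pose, the force and the opening at its end, in the units of the state.
- monitor.get_state(): the state, without advancing time (a new reading comes with each control period).
- viewer.grab_frame(name): name is "scene" or "top" or "wrist"; returns (picture, depth): 400x640x3 uint8, blue, green, red; 400x640 float32, m along the optical axis (not along the pixel's ray), 0 where there is no reading.
- viewer.camera_model(name): a dict with "camera_matrix" (3x3 intrinsics, pixels), "R" (3x3) and "t" (3): a world point X has camera coordinates R X + t. Camera axes: x right, y down, z forward; pixel columns grow to the right and rows downward; lengths in m; the calibration is good to about 2 mm. A picture is of the moment at which its call begins: read the wrist's pose just before it. camera_model takes no time and is no camera call; for the wrist camera it gives the pose at the moment of the call.
- arm.sign_off(): hands the job in, once; it reports no verdict.
The state is a dict: "clock": time; "joints": joint angles; "joint_velocities": joint speeds; "effort": joint torques, N m; "tcp_pos": TCP position; "tcp_rot": TCP orientation; "wrist_force": force on the tool from outside, world axes, zero at the start; "wrist_torque": the same for the moment, N m; "finger_gap": finger opening in m.
Only numpy, scipy, OpenCV 4.12 (cv2) and the standard library are available. Lean on these libraries where they do the work, as an engineer would, in place of code of your own. Each camera call takes 0.05 s, during which the arm holds its last target.

## Task

The sugar-mould rack sags at its front: push the wooden wedge in under the middle of its front edge until the rack is level and the wedge jams tight, and let go of it. Then use the wooden pusher to drive every hard sugar loaf that is stuck in the sleeves right out of the far end onto the rack's landing deck, never touching a loaf with the fingers while it is still in its sleeve. Finally lay the pusher back down on the worktop and set each loaf lying flat in the middle of a saucer, one loaf to a saucer, leaving the wedge jammed and the teapot, sugar pot and tea glasses where they are.

Things in the scene. Friction and masses are not known exactly. Their poses are not given: they have to be found in the camera images.
- rack (a joint): tilt of the wooden mould rack about the level hinge in its rear foot (rad): 0 is level, which is the upper stop; it starts at about -0.07, its front edge sagging 12 mm, and falls back there unless wedged. Single readings scatter by about 0.01: average them. The rack weighs about 0.75 kg (4 to 5 N at the front edge)
- rack_edge (a point): middle of the rack's lower front edge, where the wedge goes under: 22 mm above the worktop when level, about 10 when sagging. Axes fixed to the rack: y from the front (mouths) to the rear (exits), the way to push wedge and loaves; x along the edge; z up. In them the rack spans x -98 to 98, y 0 to 175 mm; the sleeve block y 0 to 75, its top 71 mm above this point
- deck (a point): centre of the surface of the rack's open landing deck behind the sleeves (same axes as rack_edge): 95 mm long in y from the sleeve exits to a stop strip 8 mm high, level with the sleeve floors, 57 mm above the worktop when level
- mouth1 (a point): centre of the front opening of sleeve 1 (of 4, side by side, 52 mm apart along the rack's x). Square bore 28 by 28 mm and 75 mm long, running along this point's y axis (same axes as rack_edge), open at both ends, with a 16 mm viewing slot along the top. 71 mm above the worktop when level. A steel spring low in the +x wall grips the loaf; in an empty bore it stands 4 mm proud
- mouth2 (a point): centre of the front opening of sleeve 2 (of 4, side by side, 52 mm apart along the rack's x). Square bore 28 by 28 mm and 75 mm long, running along this point's y axis (same axes as rack_edge), open at both ends, with a 16 mm viewing slot along the top. 71 mm above the worktop when level. A steel spring low in the +x wall grips the loaf; in an empty bore it stands 4 mm proud
- mouth3 (a point): centre of the front opening of sleeve 3 (of 4, side by side, 52 mm apart along the rack's x). Square bore 28 by 28 mm and 75 mm long, running along this point's y axis (same axes as rack_edge), open at both ends, with a 16 mm viewing slot along the top. 71 mm above the worktop when level. A steel spring low in the +x wall grips the loaf; in an empty bore it stands 4 mm proud
- mouth4 (a point): centre of the front opening of sleeve 4 (of 4, side by side, 52 mm apart along the rack's x). Square bore 28 by 28 mm and 75 mm long, running along this point's y axis (same axes as rack_edge), open at both ends, with a 16 mm viewing slot along the top. 71 mm above the worktop when level. A steel spring low in the +x wall grips the loaf; in an empty bore it stands 4 mm proud
- wedge_grip (a point): beech wedge, 130 mm long, 36 wide, lying flat on the worktop; this point is in the middle of its thick end, 20 mm from the rear end and 13 mm up. x axis points to the thin end. 6 mm thick at the thin end, rising evenly to 26 mm over the first 80 mm, then a flat 50 mm long grip 26 mm thick. Weighs 90 g. 55 to 60 mm of it goes in under the edge before the rack is level; that takes 6 to 15 N, then it jams
- wedge_tip (a point): middle of the wedge's thin end (3 mm up), 110 mm ahead of wedge_grip along x
- pusher_grip (a point): wooden pusher lying on the worktop: a square handle 30 by 30 mm and 60 mm long with a round rod 18 mm thick and 110 mm long sticking straight out of its middle. This point is the centre of the handle, 15 mm up; x axis points along the rod. Rod tip 140 mm ahead. Weighs 160 g
- pusher_tip (a point): tip of the pusher's rod, on its axis
- loaf1_c (a point): centre of a hard white sugar loaf, a bar 26 by 26 by 60 mm (60 along its y axis), 60 g; if present it starts wholly inside sleeve 1, held there by about 7 to 12 N of friction until it has moved some 50 mm. Two to four of the four are present
- loaf2_c (a point): centre of a hard white sugar loaf, a bar 26 by 26 by 60 mm (60 along its y axis), 60 g; if present it starts wholly inside sleeve 2, held there by about 7 to 12 N of friction until it has moved some 50 mm. Two to four of the four are present
- loaf3_c (a point): centre of a hard white sugar loaf, a bar 26 by 26 by 60 mm (60 along its y axis), 60 g; if present it starts wholly inside sleeve 3, held there by about 7 to 12 N of friction until it has moved some 50 mm. Two to four of the four are present
- loaf4_c (a point): centre of a hard white sugar loaf, a bar 26 by 26 by 60 mm (60 along its y axis), 60 g; if present it starts wholly inside sleeve 4, held there by about 7 to 12 N of friction until it has moved some 50 mm. Two to four of the four are present
- saucer1: pale blue flat saucer, 104 mm across, 9 mm thick, loose, lying on the bamboo tray (tray floor 6 mm above the worktop, rim 14 mm high); origin at the centre of its underside
- saucer2: pale blue flat saucer, 104 mm across, 9 mm thick, loose, lying on the bamboo tray (tray floor 6 mm above the worktop, rim 14 mm high); origin at the centre of its underside
- saucer3: pale blue flat saucer, 104 mm across, 9 mm thick, loose, lying on the bamboo tray (tray floor 6 mm above the worktop, rim 14 mm high); origin at the centre of its underside
- saucer4: pale blue flat saucer, 104 mm across, 9 mm thick, loose, lying on the bamboo tray (tray floor 6 mm above the worktop, rim 14 mm high); origin at the centre of its underside
- teapot: white ceramic teapot, 110 mm across, 115 mm high; origin at its underside. Leave alone
- sugar_pot: steel sugar pot, 85 mm across, 75 mm high; origin at its underside. Leave alone
- glass1: slim tulip-shaped tea glass, 54 mm across, 90 mm high; origin at its underside. Leave alone
- glass2: slim tulip-shaped tea glass, 54 mm across, 90 mm high; origin at its underside. Leave alone
Not all that is in view belongs to the job. What is shaped like the saucer3 but green or orange is not meant.

How it is judged:
By the outcome, as a careful person would: the job done as asked, in the order asked, and still so for the second after the job is handed in, with the robot touching nothing.
Of loaf1, loaf2, loaf3, loaf4 only 2 to 4 are there at a start; the rules pass over those that are not, and their reading is None.
At some moment in a run one of pusher may be knocked a few centimetres aside while the robot is not near it.
Once in a run the grip may slacken for a moment while it holds something.
It also fails if it takes over 210 s, if anything falls off the work surface, if the arm or the gripper's body presses on something with over 40 N, if the wrist force passes 120 N, or if a joint passes its speed limit or range.

## Working session

There is one attempt and no reset: what is moved stays moved. The work goes in short steps, Python scripts to look and compute and a tool call to move; the robot and the scene stay as the last step left them, time stands still between calls to the robot, and variables do not carry over. Pictures are saved under pics/ and viewed, and the job is handed in when it is done.

Besides the shell and the picture viewer there is one more tool, called after "Request:" in YAML: its name, and indented under it one key for each argument. step_arm: Moves the arm, as the interface text tells. Its arguments: {"type":"object","properties":{"moves":{"type":"array"},"squeeze":{"type":"number"}},"required":["moves"]}

```bash
mkdir -p pics; ls; cat > h.py <<'E'
import numpy as np, cv2
from plant import monitor, viewer, arm
def ray(cam,u,v):
    K=np.array(cam["camera_matrix"]);R=np.array(cam["R"]);t=np.array(cam["t"])
    d=R.T@np.linalg.solve(K,[u,v,1.0]); return -R.T@t,d
def onz(cam,u,v,z):
    o,d=ray(cam,u,v); return o+d*(z-o[2])/d[2]
def pt(cam,dep,u,v):
    o,d=ray(cam,u,v); return o+d*dep[int(round(v)),int(round(u))]
def cloud(cam,dep):
    K=np.array(cam["camera_matrix"]);R=np.array(cam["R"]);t=np.array(cam["t"])
    h,w=dep.shape; u,v=np.meshgrid(np.arange(w),np.arange(h))
    p=np.stack([(u-K[0,2])/K[0,0]*dep,(v-K[1,2])/K[1,1]*dep,dep],-1)
    return (p-t)@R
def proj(cam,X):
    p=np.array(cam["R"])@X+np.array(cam["t"]); q=np.array(cam["camera_matrix"])@p; return q[:2]/q[2]
E
python3 - <<'E'
from h import *
for n in ["scene","top","wrist"]:
    c=viewer.camera_model(n); im,d=viewer.grab_frame(n); cv2.imwrite(f"pics/{n}0.png",im); np.save(f"{n}0.npy",d)
    print(n,c["camera_matrix"],c["R"],c["t"])
s=monitor.get_state(); print(s)
E
```

```text
pics
scene [[504.15140249   0.         314.13518384]
 [  0.         504.15140249 197.82733048]
 [  0.           0.           1.        ]] [[-0.39521524  0.91849455 -0.0131405 ]
 [ 0.5196377   0.21175079 -0.82773079]
 [-0.75748371 -0.33396012 -0.56097153]] [ 0.22892191 -0.22782044  1.97111554]
top [[488.21325397   0.         324.48524462]
 [  0.         488.21325397 195.65788758]
 [  0.           0.           1.        ]] [[-0.00999691 -0.99991951 -0.0078125 ]
 [-0.98360574  0.01124003 -0.17998169]
 [ 0.18005502  0.00588516 -0.98363894]] [0.0027451  0.52808845 1.18547558]
wrist [[302.68957118   0.         321.76433976]
 [  0.         302.68957118 200.72378377]
 [  0.           0.           1.        ]] [[-0.27897241  0.9602965   0.0022427 ]
 [ 0.91483251  0.26505327  0.30467727]
 [ 0.29198608  0.08704825 -0.95245301]] [ 0.62367073 -0.03710267  0.39388097]
{'clock': 0.15, 'joints': array([-1.03036007e+00,  3.85345534e-01,  6.95800687e-03, -3.39103735e-04,
       -1.19402438e+00, -2.58617240e-01]), 'joint_velocities': array([-0.00081999, -0.00405498,  0.00430445,  0.00143944, -0.00177299,
       -0.00025988]), 'effort': array([-8.31758257e-06, -3.91053915e+01,  1.87586653e+01,  4.22234908e+00,
        1.23469729e-02, -1.32237319e-04]), 'tcp_pos': array([ 0.17368688, -0.59984222,  0.18294078]), 'tcp_rot': array([[-9.60585884e-01, -2.77982813e-01, -5.60840721e-04],
       [-2.77983357e-01,  9.60584644e-01,  1.54755001e-03],
       [ 1.08542679e-04,  1.64245908e-03, -9.99998645e-01]]), 'wrist_force': array([ 0.49167909,  0.14123334, -1.21548795]), 'wrist_torque': array([ 0.0361983 , -0.00823052,  0.0155648 ]), 'finger_gap': 0.08680846821282964}
```

View pics/scene0.png

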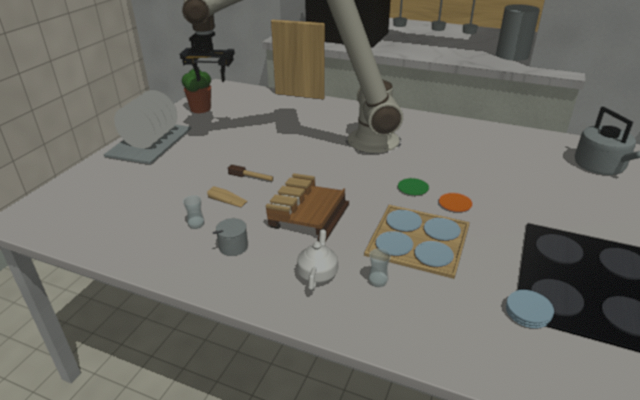

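View pics/top0.png

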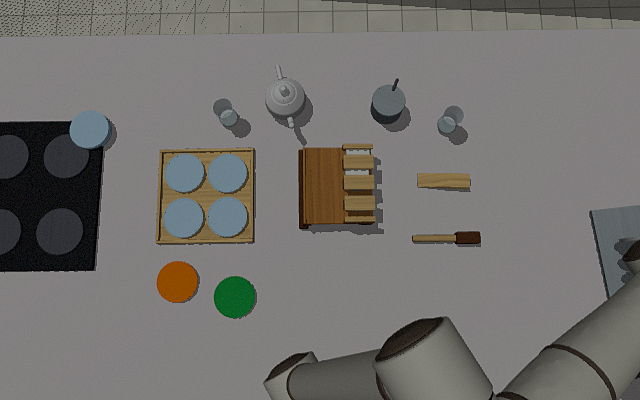

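View pics/wrist0.png

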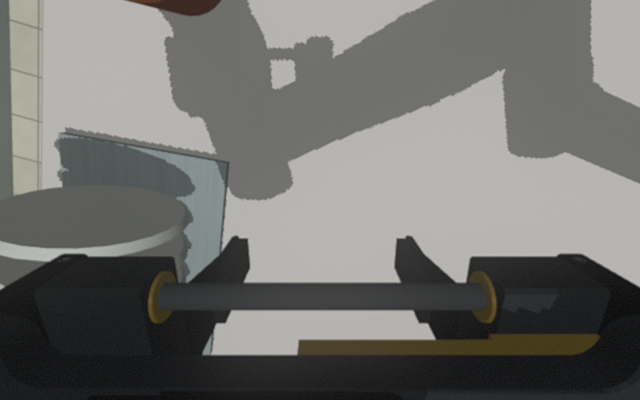

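Scene: the rack is at top px (338,188) with mouths facing right (world −y). The wedge is at (443,180), the pusher at (446,238), and the tray with 4 pale blue saucers at (206,195). The green and orange discs and the blue stack by the hob at (90,130) are decoys. Next: zoom and measure.

```bash
python3 - <<'E'
from h import *
im=cv2.imread("pics/top0.png"); 
cv2.imwrite("pics/top0c.png",cv2.resize(im[130:255,290:490],None,fx=4,fy=4,interpolation=cv2.INTER_CUBIC))
c=viewer.camera_model("top"); d=np.load("top0.npy"); P=cloud(c,d)
hsv=cv2.cvtColor(im,cv2.COLOR_BGR2HSV)
for n,(u,v) in dict(table=(380,260),wedge=(460,180),wedgetip=(422,180),handle=(468,238),rod=(430,239),deck=(325,190),block=(355,183),s=(227,173),loafslot=(372,172)).items():
    print(n,hsv[v,u],P[v,u].round(4))
def rect(mask,z,name):
    cs,_=cv2.findContours(mask.astype(np.uint8),cv2.RETR_EXTERNAL,cv2.CHAIN_APPROX_NONE)
    k=max(cs,key=cv2.contourArea)[:,0,:]
    X=np.array([onz(c,u,v,z)[:2] for u,v in k],np.float32)
    print(name,len(k),cv2.minAreaRect(X*1000),cv2.boundingRect(k))
H,S,V=cv2.split(hsv)
wood=(S>60)&(H<25)
m=np.zeros_like(wood);m[165:195,405:480]=1; rect(wood&m,0.02,"wedge")
m[:]=0;m[225:250,405:490]=1; rect(wood&m,0.015,"pusher")
cs,_=cv2.findContours(((H>95)&(H<115)&(S>40)&(V>110)).astype(np.uint8),cv2.RETR_EXTERNAL,cv2.CHAIN_APPROX_NONE)
for k in cs:
    if cv2.contourArea(k)>300:
        e=cv2.fitEllipse(k);print(e,onz(c,*e[0],0.015).round(4))
E
```

```text
table [  0   4 129] [ 0.3678 -0.1434 -0.0023]
wedge [ 20 116 128] [ 0.569  -0.3528  0.0269]
wedgetip [ 21 119 126] [ 0.5741 -0.2585  0.0085]
handle [ 12 193  49] [ 0.306  -0.0102  1.2611]
rod [ 18 116 123] [ 0.4179 -0.2687  0.0241]
deck [ 16 177 104] [ 0.5414 -0.0044  0.0542]
block [ 19 121 126] [ 0.552  -0.0785  0.0853]
s [100  59 142] [0.5977 0.2525 0.0138]
loafslot [108  16  82] [ 0.6    -0.1294 -0.0037]
wedge 128 ((569.7006225585938, -312.0611267089844), (133.41456604003906, 39.783016204833984), 89.32356262207031) (418, 173, 52, 16)
pusher 152 ((422.1446838378906, -311.1393127441406), (172.9024658203125, 28.06928825378418), 89.38925170898438) (412, 232, 69, 12)
((182.63975524902344, 217.33319091796875), (37.68999099731445, 39.67052459716797), 51.385276794433594) [0.4815 0.3638 0.015 ]
((226.63587951660156, 216.27102661132812), (37.96306610107422, 39.33319854736328), 58.187984466552734) [0.483  0.2502 0.015 ]
((226.690185546875, 172.61032104492188), (36.78038024902344, 38.52656555175781), 58.890438079833984) [0.5985 0.2531 0.015 ]
((183.79849243164062, 172.3496551513672), (36.523765563964844, 38.81449508666992), 55.16045379638672) [0.6005 0.3658 0.015 ]
((88.52094268798828, 128.6861572265625), (35.18142318725586, 39.2913818359375), 56.12552261352539) [0.7232 0.626  0.015 ]
```

View pics/top0c.png

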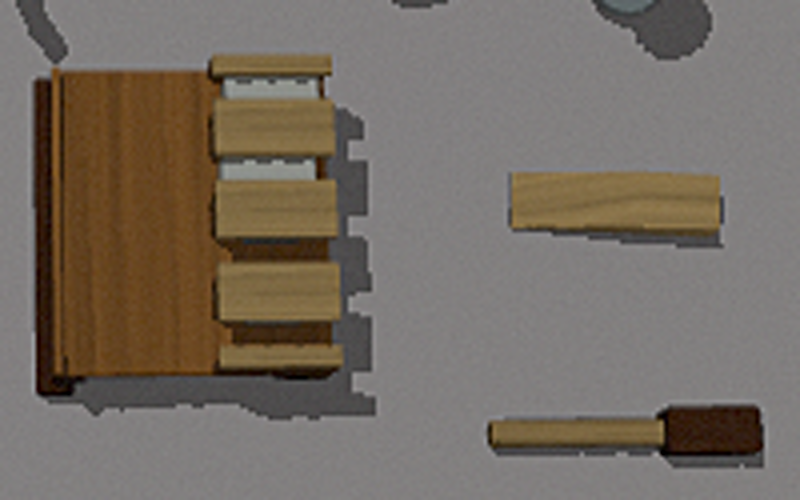

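```bash
python3 - <<'E'
from h import *
s=monitor.get_state(); c=viewer.camera_model("wrist")
R=np.array(c["R"]);C=-R.T@c["t"]; T=s["tcp_rot"]
print("cam in tool",T.T@(C-s["tcp_pos"]),"axes\n",(T.T@R.T).round(3))
c=viewer.camera_model("top")
for x,y in [(330,55),(331,77),(333,98),(335,155),(338,180),(339,237),(339,262),(341,320),(342,345),(343,368)]:
    print(onz(c,290+x/4,130+y/4,0.082).round(4))
print('rear')
for x,y in [(210,55),(214,98),(216,180),(218,262),(220,345)]:
    print(onz(c,290+x/4,130+y/4,0.088).round(4))
E
```

```text
cam in tool [ 8.41434179e-02  1.49062939e-04 -2.02254574e-01] axes
 [[ 0.001 -0.952 -0.305]
 [ 1.     0.001  0.001]
 [-0.    -0.305  0.952]]
[ 0.6525 -0.1246  0.082 ]
[ 0.6383 -0.1248  0.082 ]
[ 0.6247 -0.1257  0.082 ]
[ 0.5882 -0.1259  0.082 ]
[ 0.5724 -0.1273  0.082 ]
[ 0.5365 -0.1269  0.082 ]
[ 0.5208 -0.1264  0.082 ]
[ 0.4849 -0.1266  0.082 ]
[ 0.4695 -0.1268  0.082 ]
[ 0.4554 -0.127   0.082 ]
rear
[ 0.6517 -0.0493  0.088 ]
[ 0.624  -0.0513  0.088 ]
[ 0.5719 -0.0517  0.088 ]
[ 0.5206 -0.052   0.088 ]
[ 0.4695 -0.0524  0.088 ]
```

Request:
step_arm:
  moves:
    - [-1,-3,1.1,-0.4,-5]
    - [-1,-6,2.2,-0.8,-10]
    - [-1,-9,3.3,-1.2,-15]
    - [-1,-12,4.4,-1.7,-20]
    - [-1,-15,5.6,-2.1,-25]
    - [-1,-18,6.7,-2.5,-30]
    - [-1,-21,7.8,-3,-35]
    - [-1,-24,9,-3.4,-40]

```text
clock: 0.95
tcp_pos: [0.3802, -0.4462, 0.2177]
tcp_rot: [[-0.554, -0.832, -0.0], [-0.832, 0.554, 0.0], [-0.0, 0.0, -1.0]]
wrist_force: [0.4, -0.6, 0.7]
finger_gap: 0.0874
```

```bash
cat >> h.py <<'E'
def go(x,y,z,yaw=None):
    "print move in tool axes (cm, deg) from current to world target"
    s=monitor.get_state();T=s["tcp_rot"];d=T.T@(np.array([x,y,z])-s["tcp_pos"])*100
    cur=np.degrees(np.arctan2(T[1,0],T[0,0]))
    sp=0 if yaw is None else -((yaw-cur+180)%360-180)
    print("t",round(s["clock"],2),"tcp",s["tcp_pos"].round(4),"yaw",cur.round(2),"gap",round(s["finger_gap"],4),"F",s["wrist_force"].round(1),"MOVE",d.round(2),"spin",round(sp,2))
E
python3 -c "
from h import *
go(.57,-.30,.25,-90)"
```

```text
t 0.95 tcp [ 0.3802 -0.4462  0.2177] yaw -123.65 gap 0.0874 F [ 0.4 -0.6  0.7] MOVE [-22.69  -7.7   -3.23] spin -33.65
```

Request:
step_arm:
  moves:
    - [-1,-3,-1,-0.4,-5]
    - [-1,-6,-2,-0.8,-10]
    - [-1,-9,-3,-1.2,-15]
    - [-1,-13,-4.3,-1.8,-20]
    - [-1,-17,-5.7,-2.4,-25]
    - [-1,-20,-6.8,-2.8,-30]
    - [-1,-22.7,-7.7,-3.2,-33.6]
    - [-1,-22.7,-7.7,-3.2,-33.6]

```text
clock: 1.75
tcp_pos: [0.5722, -0.2993, 0.249]
tcp_rot: [[-0.0, -1.0, 0.0], [-1.0, 0.0, 0.0], [-0.0, -0.0, -1.0]]
wrist_force: [-0.3, 0.1, 0.8]
finger_gap: 0.0871
```

```bash
python3 - <<'E'
from h import *
go(.57,-.30,.25,-90)
c=viewer.camera_model("wrist"); im,d=viewer.grab_frame("wrist"); cv2.imwrite("pics/w1.png",im); np.save("w1.npy",d)
np.savez("w1c.npz",**c)
E
```

```text
t 1.75 tcp [ 0.5722 -0.2993  0.249 ] yaw -90.0 gap 0.0871 F [-0.3  0.1  0.8] MOVE [ 0.07  0.22 -0.1 ] spin -0.0
```

View pics/w1.png

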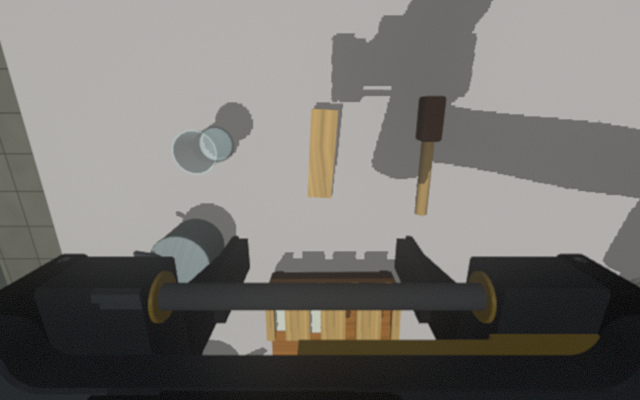

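The wrist view shows the wedge at (322,152) and the pusher at (428,150). The front of the rack shows at (335,280), with white loaves in the two left-hand slots (+x side, sleeves 3 and 4).

```bash
python3 - <<'E'
from h import *
c=np.load("w1c.npz"); im=cv2.imread("pics/w1.png"); d=np.load("w1.npy")
P=cloud(c,d)
hsv=cv2.cvtColor(im,cv2.COLOR_BGR2HSV);H,S,V=cv2.split(hsv)
wood=(S>60)&(H<25)
def feat(u0,u1,v0,v1):
    m=np.zeros_like(wood);m[v0:v1,u0:u1]=1;m&=wood
    # top-surface edges per row, projected at measured depth
    for v in range(v0,v1,8):
        us=np.where(m[v])[0]
        if len(us)<4: continue
        q=P[v,us]; z=np.median(q[2:-2,2]); 
        a=onz(c,us[0]-.5,v,z);b=onz(c,us[-1]+.5,v,z)
        print(v,us[0],us[-1],"z",z.round(4),"y",a[1].round(4),"xmid",((a+b)/2)[0].round(4),"w",(a-b)[0].round(4))
    vs=np.where(m.sum(1)>4)[0]; print("rows",vs[0],vs[-1])
    return vs
feat(300,345,95,205)
feat(405,450,90,222)
E
```

```text
111 311 337 z 0.0273 y -0.374 xmid 0.5693 w 0.0363
119 311 337 z 0.0272 y -0.3636 xmid 0.5693 w 0.0366
127 311 336 z 0.0274 y -0.3531 xmid 0.5699 w 0.0355
135 310 336 z 0.0275 y -0.3424 xmid 0.5706 w 0.0371
143 310 335 z 0.0276 y -0.3315 xmid 0.5713 w 0.036
151 309 334 z 0.0258 y -0.3202 xmid 0.5726 w 0.0365
159 309 334 z 0.0225 y -0.3083 xmid 0.5726 w 0.037
167 309 333 z 0.0196 y -0.2962 xmid 0.5733 w 0.0362
175 308 332 z 0.0168 y -0.2837 xmid 0.5748 w 0.0367
183 308 332 z 0.0131 y -0.2706 xmid 0.5748 w 0.0373
191 308 331 z 0.0098 y -0.2573 xmid 0.5756 w 0.0364
rows 109 197
98 425 444 z 0.0307 y -0.3907 xmid 0.424 w 0.0263
106 425 443 z 0.0312 y -0.3806 xmid 0.4237 w 0.0252
114 424 443 z 0.0315 y -0.3704 xmid 0.4233 w 0.0267
122 423 442 z 0.0314 y -0.3601 xmid 0.4234 w 0.0269
130 422 441 z 0.0314 y -0.3496 xmid 0.4236 w 0.0271
138 422 440 z 0.0315 y -0.3389 xmid 0.4231 w 0.026
146 422 433 z 0.0246 y -0.3271 xmid 0.4243 w 0.0168
154 421 432 z 0.0246 y -0.3159 xmid 0.4245 w 0.0169
162 420 430 z 0.0239 y -0.3044 xmid 0.4252 w 0.0157
170 420 430 z 0.0242 y -0.2929 xmid 0.4241 w 0.0158
178 419 429 z 0.0249 y -0.2813 xmid 0.4245 w 0.0159
186 418 428 z 0.0248 y -0.2693 xmid 0.4247 w 0.016
194 417 427 z 0.0244 y -0.257 xmid 0.4248 w 0.0162
202 416 426 z 0.0242 y -0.2446 xmid 0.4249 w 0.0163
210 416 426 z 0.025 y -0.2323 xmid 0.4239 w 0.0164
rows 97 214
```

```bash
python3 - <<'E'
from h import *
for n in ["top"]:
    c=viewer.camera_model(n); d=np.load(n+"0.npy"); im=cv2.imread(f"pics/{n}0.png")
    P=cloud(c,d)
    for (u0,u1,v0,v1) in [(430,475,95,145),(365,415,70,130),(205,245,90,135),(260,320,60,135)]:
        q=P[v0:v1,u0:u1].reshape(-1,3); q=q[(q[:,2]>.012)&(q[:,2]<.2)]
        print(len(q),q.min(0).round(3),q.max(0).round(3))
c=np.load("w1c.npz"); P=cloud(c,np.load("w1.npy"))
q=P[120:180,165:245].reshape(-1,3);q=q[q[:,2]>.012];print(q.min(0).round(3),q.max(0).round(3))
for u,v in[(193,152),(215,143)]: print(onz(c,u,v,0.0),onz(c,u,v,.09))
c=viewer.camera_model("top")
for u,v in[(454,115),(447,125)]: print(onz(c,u,v,0.0),onz(c,u,v,.09))
im=cv2.imread("pics/top0.png");cv2.imwrite("pics/gl.png",cv2.resize(im[90:150,420:490],None,fx=8,fy=8))
E
```

```text
519 [ 0.698 -0.357  0.012] [ 0.75  -0.303  0.096]
1065 [ 0.729 -0.213  0.013] [ 0.827 -0.127  0.088]
505 [0.723 0.228 0.012] [0.778 0.28  0.095]
1481 [0.697 0.046 0.025] [0.875 0.151 0.116]
[ 0.572 -0.384  0.012] [ 0.752 -0.301  0.451]
[ 0.76395545 -0.31466553  0.        ] [ 0.7257636  -0.32839867  0.09      ]
[ 0.72979012 -0.3279621   0.        ] [ 0.69841167 -0.33904358  0.09      ]
[ 0.75441822 -0.35479332  0.        ] [ 0.72241803 -0.3301996   0.09      ]
[ 0.72645672 -0.33436387  0.        ] [ 0.69645196 -0.31122807  0.09      ]
```

View pics/gl.png

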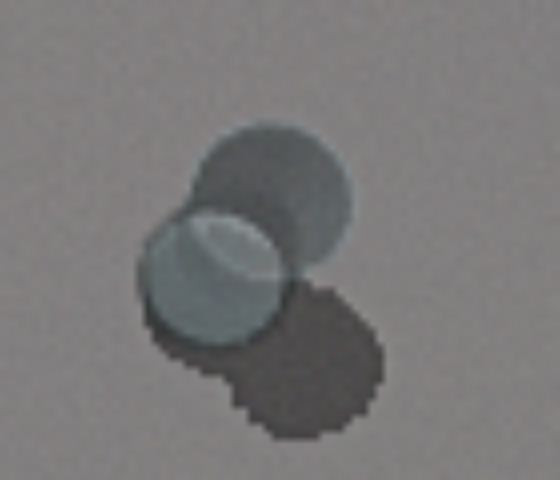

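```bash
python3 -c "
from h import *
go(.5697,-.356,.004,-93.1)"
```

```text
t 1.8 tcp [ 0.5707 -0.3002  0.2489] yaw -90.15 gap 0.0872 F [ 0.1  0.5 -0.9] MOVE [ 5.59  0.06 24.49] spin 2.95
```

Request:
step_arm:
  moves:
    - [-1,3,0,4,1.5]
    - [-1,5.6,0.1,8,3]
    - [-1,5.6,0.1,12,3]
    - [-1,5.6,0.1,16,3]
    - [-1,5.6,0.1,20,3]
    - [-1,5.6,0.1,22,3]
    - [-1,5.6,0.1,23,3]
    - [-1,5.6,0.1,23,3]

```text
clock: 2.6
tcp_pos: [0.5669, -0.3578, 0.0184]
tcp_rot: [[-0.058, -0.998, -0.003], [-0.998, 0.058, 0.001], [-0.001, 0.003, -1.0]]
wrist_force: [-0.6, 1.0, -0.7]
finger_gap: 0.0871
```

```bash
python3 - <<'E'
from h import *
go(.5697,-.356,.005,-93.1)
im,d=viewer.grab_frame("wrist"); cv2.imwrite("pics/w2.png",im)
E
```

```text
t 2.6 tcp [ 0.5669 -0.3578  0.0184] yaw -93.33 gap 0.0871 F [-0.6  1.  -0.7] MOVE [-0.2  -0.27  1.34] spin -0.23
```

View pics/w2.png

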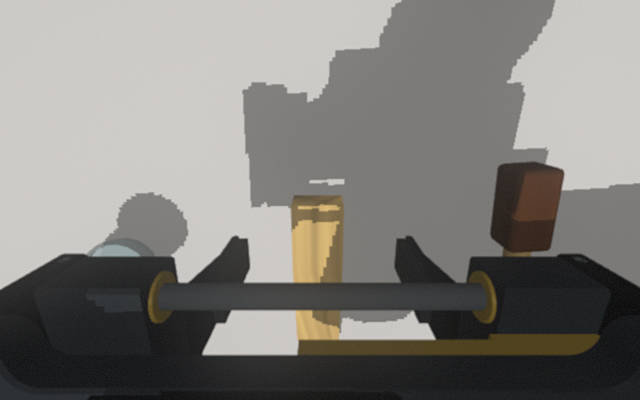

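Request:
step_arm:
  moves:
    - [-1,0,-0.2,0.7,0]
    - [-1,0,-0.2,1.3,0]
    - [-1,0,-0.2,1.3,0]
    - [1,0,-0.2,1.3,0]
    - [1,0,-0.2,1.3,0]
    - [1,0,-0.2,1.3,0]
    - [1,0,-0.2,1.3,0]
    - [1,0,-0.2,1.3,0]
  squeeze: 45

```text
clock: 3.45
tcp_pos: [0.5705, -0.3576, 0.0069]
tcp_rot: [[-0.057, -0.998, 0.0], [-0.998, 0.057, -0.0], [0.0, -0.0, -1.0]]
wrist_force: [0.3, 0.1, 0.1]
finger_gap: 0.0547
```

```bash
python3 - <<'E'
from h import *
go(.554,-.25,.006,-90)
c=viewer.camera_model("top"); im,d=viewer.grab_frame("top"); cv2.imwrite("pics/t1.png",cv2.resize(im[90:270,280:500],None,fx=3.6,fy=3.3)); np.save("t1.npy",d); cv2.imwrite("pics/t1f.png",im)
E
```

```text
t 3.45 tcp [ 0.5705 -0.3576  0.0069] yaw -93.25 gap 0.0547 F [0.3 0.1 0.1] MOVE [-10.65   2.26   0.09] spin -3.25
```

View pics/t1.png

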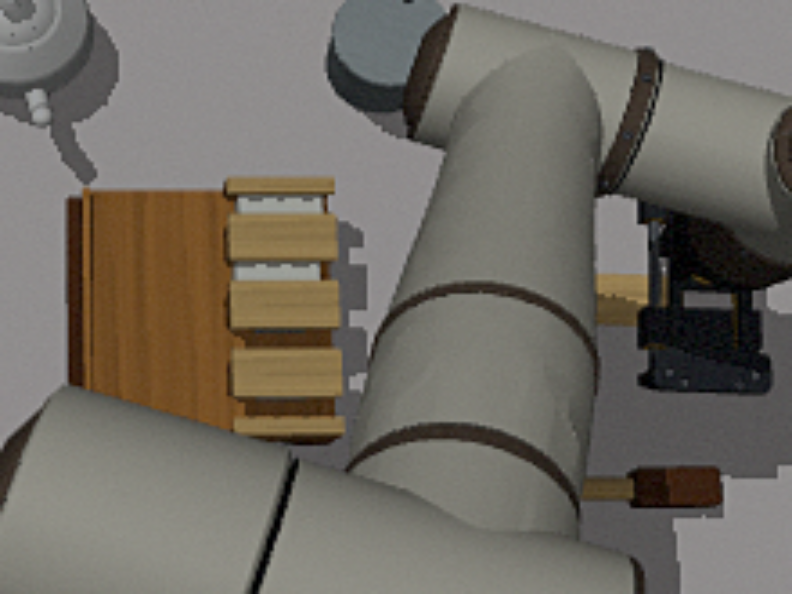

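Request:
step_arm:
  moves:
    - [1,0,0,0.3,0]
    - [1,0,0,0.3,0]
    - [1,0,0,0.3,0]
    - [1,0,0,0.3,0]
    - [1,0,0,0.3,0]
    - [1,0,0,0.3,0]
    - [1,0,0,0.3,0]
    - [1,-0.5,0.1,0.3,0]
  squeeze: 45

```text
clock: 4.3
tcp_pos: [0.5698, -0.3529, 0.0038]
tcp_rot: [[-0.057, -0.998, 0.0], [-0.998, 0.057, -0.0], [0.0, -0.0, -1.0]]
wrist_force: [0.7, -0.4, -0.0]
finger_gap: 0.0005
```

```bash
python3 -c "
from h import *
go(.5555,-.25,.004,-89.3)"
```

```text
t 4.3 tcp [ 0.5698 -0.3529  0.0038] yaw -93.29 gap 0.0005 F [ 0.7 -0.4 -0. ] MOVE [-10.19   2.02  -0.03] spin -3.99
```

Fingers shut to 0, so they missed the wedge. Looking.

```bash
python3 - <<'E'
from h import *
im,d=viewer.grab_frame("wrist"); cv2.imwrite("pics/w3.png",im); np.save("w3.npy",d)
np.savez("w3c.npz",**viewer.camera_model("wrist"))
im,d=viewer.grab_frame("scene"); cv2.imwrite("pics/s3.png",cv2.resize(im[130:270,160:380],None,fx=3.6,fy=3.6))
E
```

```text
(no output)
```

View pics/w3.png

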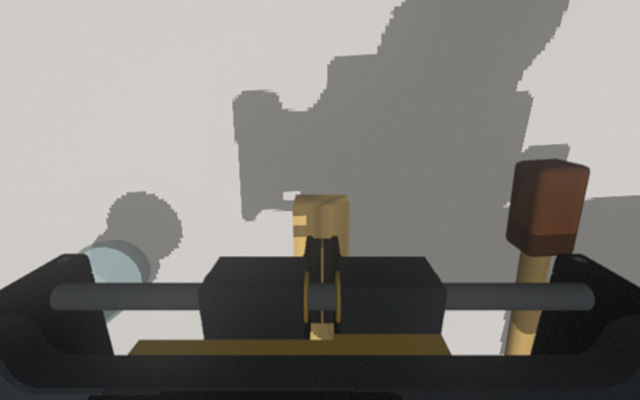

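View pics/s3.png

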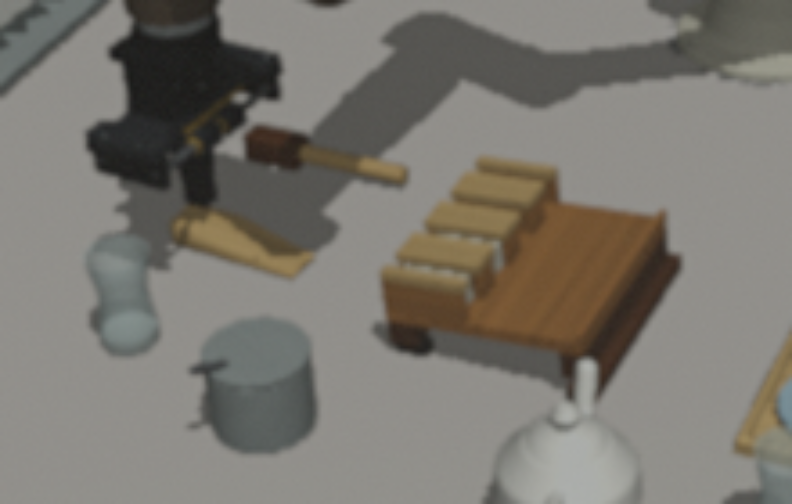

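```bash
python3 - <<'E'
from h import *
c=viewer.camera_model("scene")
f=lambda X:((proj(c,np.array(X))-[160,130])*3.6).round(0)
s=monitor.get_state();print(s["tcp_pos"],s["finger_gap"],s["wrist_force"])
print(f(s["tcp_pos"]),f([.57,-.353,.026]),"rear top corners",f([.551,-.376,.026]),f([.587,-.376,.026]),"tip",f([.576,-.247,.003]))
c=np.load("w3c.npz"); d=np.load("w3.npy");P=cloud(c,d)
for v in range(195,345,10): print(v,P[v,[300,311,322,333,344]].round(3).tolist())
E
```

```text
[ 0.56959829 -0.35193558  0.0037572 ] 0.0005808432261343594 [-0.88987442  0.28258566 -0.48085916]
[205. 234.] [200. 213.] rear top corners [190. 198.] [168. 218.] tip [301. 263.]
195 [[0.583, -0.376, 0.004], [0.576, -0.376, 0.006], [0.568, -0.376, 0.005], [0.56, -0.375, 0.005], [0.553, -0.375, 0.005]]
205 [[0.582, -0.376, 0.026], [0.575, -0.376, 0.026], [0.568, -0.375, 0.026], [0.561, -0.375, 0.027], [0.554, -0.375, 0.027]]
215 [[0.582, -0.37, 0.027], [0.575, -0.37, 0.027], [0.568, -0.369, 0.027], [0.562, -0.369, 0.028], [0.555, -0.369, 0.028]]
225 [[0.583, -0.363, 0.027], [0.576, -0.362, 0.026], [0.569, -0.362, 0.027], [0.562, -0.362, 0.027], [0.555, -0.362, 0.028]]
235 [[0.583, -0.357, 0.028], [0.576, -0.356, 0.028], [0.569, -0.356, 0.028], [0.562, -0.355, 0.028], [0.555, -0.354, 0.026]]
245 [[0.565, -0.436, 0.206], [0.575, -0.363, 0.056], [0.57, -0.348, 0.027], [0.563, -0.363, 0.057], [0.555, -0.347, 0.027]]
255 [[0.584, -0.342, 0.027], [0.574, -0.364, 0.07], [0.57, -0.341, 0.028], [0.563, -0.362, 0.068], [0.555, -0.34, 0.026]]
265 [[0.574, -0.389, 0.124], [0.574, -0.362, 0.075], 
[... 237 characters left out ...]
0.127], [0.568, -0.384, 0.127], [0.564, -0.384, 0.128], [0.562, -0.389, 0.135]]
295 [[0.573, -0.388, 0.137], [0.571, -0.383, 0.13], [0.568, -0.384, 0.132], [0.565, -0.383, 0.13], [0.562, -0.388, 0.138]]
305 [[0.574, -0.385, 0.137], [0.571, -0.381, 0.132], [0.568, -0.38, 0.131], [0.565, -0.38, 0.132], [0.562, -0.384, 0.137]]
315 [[0.574, -0.382, 0.138], [0.575, -0.347, 0.094], [0.573, -0.286, 0.018], [0.565, -0.347, 0.094], [0.562, -0.382, 0.138]]
325 [[0.574, -0.379, 0.137], [0.582, -0.275, 0.014], [0.574, -0.275, 0.015], [0.565, -0.342, 0.095], [0.562, -0.377, 0.137]]
335 [[0.574, -0.375, 0.137], [0.583, -0.263, 0.012], [0.574, -0.262, 0.011], [0.565, -0.375, 0.138], [0.562, -0.375, 0.138]]
```

```bash
python3 - <<'E'
from h import *
for w,tcp in (("w1",[.5707,-.3002,.2489]),("w3",[.5697,-.3525,.0038])):
    c=np.load(w+"c.npz"); d=np.load(w+".npy");P=cloud(c,d)-tcp
    im=cv2.imread(f"pics/{w}.png");dark=im.max(2)<60
    m=dark&(P[...,2]<.13)&(np.abs(P[...,1])<.04)&(np.abs(P[...,0])<.07)&(P[...,2]>.005 if w=="w1" else P[...,2]>.034)
    q=P[m]; print(w,len(q),q[:,2].min(),np.percentile(q[:,2],[1,5,20]))
    i=np.argsort(q[:,2])[:8];print(q[i].round(3))
E
```

```text
w1 19170 0.04113112827926624 [0.0464765  0.05945355 0.10025218]
[[-0.043 -0.008  0.041]
 [ 0.045  0.004  0.041]
 [ 0.048 -0.008  0.041]
 [ 0.046 -0.008  0.042]
 [ 0.047 -0.008  0.042]
 [ 0.052 -0.01   0.042]
 [ 0.045  0.004  0.042]
 [ 0.045 -0.004  0.042]]
w3 8063 0.04049348600693607 [0.04556366 0.05892329 0.11516273]
[[-0.003 -0.008  0.04 ]
 [ 0.006 -0.01   0.041]
 [-0.003 -0.008  0.041]
 [-0.004 -0.008  0.041]
 [-0.005 -0.008  0.041]
 [ 0.003 -0.009  0.041]
 [ 0.002 -0.009  0.042]
 [-0.002 -0.009  0.042]]
```

```bash
python3 - <<'E'
from h import *
print([a for a in dir(arm) if a[0]!='_'],[a for a in dir(monitor) if a[0]!='_'],[a for a in dir(viewer) if a[0]!='_'],arm.hold_point_z)
c=np.load("w3c.npz"); d=np.load("w3.npy");P=cloud(c,d)
im=cv2.imread("pics/w3.png")
cv2.imwrite("pics/w3z.png",cv2.resize(im[180:300,270:380],None,fx=5,fy=5))
for v in range(230,250,2): print(v,im[v,[311,316,330]].max(1),P[v,[311,313,316,330]].round(3).tolist())
E
```

```text
['IKError', 'hold_point_z', 'sign_off'] ['get_state'] ['camera_model', 'grab_frame'] 0.0187
230 [126 116 132] [[0.576, -0.36, 0.029], [0.575, -0.359, 0.027], [0.573, -0.359, 0.028], [0.564, -0.359, 0.027]]
232 [128 115 133] [[0.576, -0.358, 0.027], [0.575, -0.358, 0.028], [0.573, -0.358, 0.028], [0.564, -0.357, 0.028]]
234 [128 116 134] [[0.576, -0.357, 0.028], [0.575, -0.356, 0.026], [0.573, -0.356, 0.027], [0.564, -0.356, 0.028]]
236 [ 68 116 128] [[0.575, -0.364, 0.046], [0.575, -0.355, 0.027], [0.573, -0.355, 0.027], [0.564, -0.354, 0.027]]
238 [43 77 77] [[0.575, -0.363, 0.048], [0.574, -0.361, 0.044], [0.572, -0.361, 0.044], [0.564, -0.361, 0.044]]
240 [43 44 41] [[0.575, -0.363, 0.05], [0.574, -0.361, 0.046], [0.572, -0.361, 0.046], [0.564, -0.361, 0.048]]
242 [45 46 47] [[0.575, -0.363, 0.052], [0.574, -0.361, 0.049], [0.572, -0.361, 0.049], [0.564, -0.361, 0.049]]
244 [49 50 43] [[0.575, -0.363, 0.054], [0.574, -0.362, 0.053], [0.572, -0.361, 0.052], [0.564, -0.361, 0.053]]
246 [46 42 46] [[0.575, -0.363, 0.057], [0.574, -0.361, 0.054], [0.572, -0.362, 0.055], [0.565, -0.361, 0.055]]
248 [44 45 42] [[0.575, -0.363, 0.061], [0.574, -0.361, 0.057], [0.572, -0.361, 0.057], [0.565, -0.361, 0.057]]
```

View pics/w3z.png

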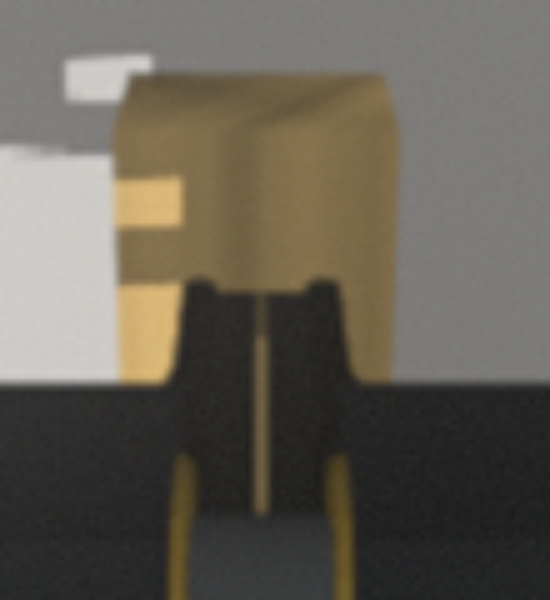

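The depth readings put the real fingertips about 40 mm above the reported TCP: tip at z≈0.044 while the state says 0.004. I'll treat that as a measured tool offset, open, and descend carefully while watching the force.

Request:
step_arm:
  moves:
    - [-0.6,0.4,0,0,0]
    - [-0.6,0.4,0,0,0]
    - [-0.6,0.4,0,0,0]
    - [-0.6,0.4,0,0,0]
    - [-0.6,0.4,0,0,0]
    - [-0.6,0.4,0,0,0]
    - [-0.6,0.4,0,0,0]
    - [-0.6,0.4,0,0,0]

```text
clock: 5.2
tcp_pos: [0.5696, -0.3565, 0.0038]
tcp_rot: [[-0.057, -0.998, 0.0], [-0.998, 0.057, -0.0], [0.0, -0.0, -1.0]]
wrist_force: [-0.4, 0.5, 0.1]
finger_gap: 0.0563
```

Request:
step_arm:
  moves:
    - [-0.6,0,0,0.5,0]
    - [-0.6,0,0,1,0]
    - [-0.6,0,0,1.5,0]
    - [-0.6,0,0,2,0]
    - [-0.6,0,0,2.4,0]
    - [-0.6,0,0,2.8,0]
    - [-0.6,0,0,3,0]
    - [-0.6,0,0,3,0]

```text
clock: 6.0
tcp_pos: [0.5693, -0.3565, -0.0267]
tcp_rot: [[-0.057, -0.998, -0.001], [-0.998, 0.057, 0.0], [-0.0, 0.001, -1.0]]
wrist_force: [0.0, -0.5, -0.6]
finger_gap: 0.07
```

```bash
python3 - <<'E'
from h import *
go(.5555,-.25,.004,-89.3)
c=viewer.camera_model("wrist");im,d=viewer.grab_frame("wrist"); cv2.imwrite("pics/w4.png",im)
P=cloud(c,d);m=(im.max(2)<75)
for v in range(230,250,2): print(v,[(u,P[v,u].round(3).tolist()) for u in (232,236,240,244,404,410)])
E
```

```text
t 6.0 tcp [ 0.5693 -0.3565 -0.0267] yaw -93.25 gap 0.07 F [ 0.  -0.5 -0.6] MOVE [-10.55   1.99  -3.07] spin -3.95
230 [(232, [0.625, -0.369, 0.002]), (236, [0.622, -0.369, 0.001]), (240, [0.62, -0.368, 0.001]), (244, [0.617, -0.368, 0.001]), (404, [0.518, -0.363, 0.002]), (410, [0.514, -0.363, 0.002])]
232 [(232, [0.625, -0.368, 0.002]), (236, [0.622, -0.367, 0.001]), (240, [0.62, -0.367, 0.001]), (244, [0.618, -0.367, 0.001]), (404, [0.518, -0.362, 0.003]), (410, [0.514, -0.362, 0.002])]
234 [(232, [0.625, -0.366, 0.002]), (236, [0.623, -0.366, 0.001]), (240, [0.62, -0.366, 0.002]), (244, [0.618, -0.366, 0.001]), (404, [0.517, -0.36, 0.0]), (410, [0.514, -0.36, 0.002])]
236 [(232, [0.626, -0.364, 0.001]), (236, [0.623, -0.364, 0.001]), (240, [0.62, -0.364, 0.001]), (244, [0.618, -0.364, 0.001]), (404, [0.565, -0.441, 0.176]), (410, [0.514, -0.359, 0.002])]
238 [(232, [0.626, -0.363, 0.0]), (236, [0.623, -0.363, 0.001]), (240, [0.62, -0.363, 0.002]), (244, [0.618, -0.363, 0.002]), (404, [0.517, -0.357, 0.0]), (410, [0.514, -0.357, 0.001])]
240 [(232, [0.626, -0.362, 0.001]), (236, [0
[... 190 characters left out ...]
23, -0.361, 0.003]), (240, [0.621, -0.36, 0.001]), (244, [0.612, -0.37, 0.022]), (404, [0.517, -0.354, 0.0]), (410, [0.514, -0.354, 0.002])]
244 [(232, [0.626, -0.359, 0.001]), (236, [0.624, -0.359, 0.001]), (240, [0.621, -0.359, 0.002]), (244, [0.611, -0.37, 0.025]), (404, [0.517, -0.353, 0.001]), (410, [0.514, -0.353, 0.002])]
246 [(232, [0.626, -0.358, 0.002]), (236, [0.623, -0.358, 0.002]), (240, [0.622, -0.357, 0.0]), (244, [0.611, -0.37, 0.027]), (404, [0.517, -0.352, 0.001]), (410, [0.513, -0.351, 0.001])]
248 [(232, [0.626, -0.357, 0.002]), (236, [0.624, -0.356, 0.001]), (240, [0.612, -0.37, 0.03]), (244, [0.61, -0.37, 0.03]), (404, [0.517, -0.35, 0.0]), (410, [0.513, -0.35, 0.001])]
```

View pics/w4.png

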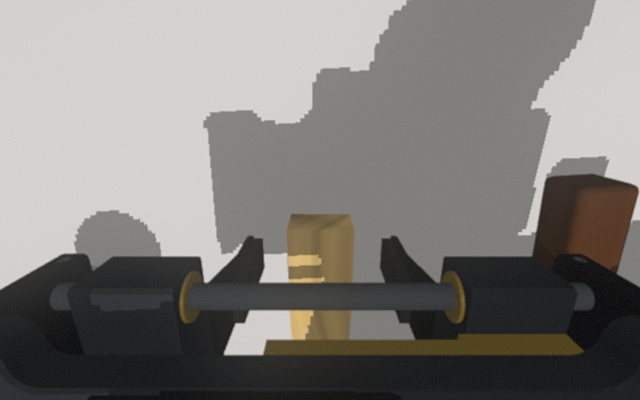

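Request:
step_arm:
  moves:
    - [-0.6,0,0,0.4,0]
    - [-0.6,0,0,0.8,0]
    - [1,0,0,0.8,0]
    - [1,0,0,0.8,0]
    - [1,0,0,0.8,0]
    - [1,0,0,0.8,0]
    - [1,0,0,0.8,0]
    - [1,0,0,0.8,0]
  squeeze: 45

```text
clock: 6.85
tcp_pos: [0.5697, -0.3566, -0.0341]
tcp_rot: [[-0.057, -0.998, 0.0], [-0.998, 0.057, -0.0], [0.0, -0.0, -1.0]]
wrist_force: [0.3, 0.2, 0.2]
finger_gap: 0.0359
```

Request:
step_arm:
  moves:
    - [1,0,0,0,0]
    - [1,0,0,0,0]
    - [1,0,0,0,0]
    - [1,0,0,0,0]
    - [1,0,0,0,0]
    - [1,0,0,0,0]
    - [1,0,0,0,0]
    - [1,0,0,0,0]

```text
clock: 7.65
tcp_pos: [0.5697, -0.3567, -0.0341]
tcp_rot: [[-0.057, -0.998, 0.0], [-0.998, 0.057, -0.0], [0.0, -0.0, -1.0]]
wrist_force: [-0.5, -0.5, 1.6]
finger_gap: 0.0355
```

```bash
python3 - <<'E'
from h import *
go(.5555,-.25,-.034,-89.3)
E
```

```text
t 7.65 tcp [ 0.5697 -0.3567 -0.0341] yaw -93.26 gap 0.0355 F [-0.5 -0.5  1.6] MOVE [-1.057e+01  2.020e+00 -1.000e-02] spin -3.96
```

Request:
step_arm:
  moves:
    - [1,-1,0.3,0,-0.5]
    - [1,-2.5,0.6,0,-1]
    - [1,-4,0.9,0,-2]
    - [1,-5.5,1.2,0,-3]
    - [1,-7,1.5,0,-4]
    - [1,-8.5,1.8,0,-4]
    - [1,-10,2,0,-4]
    - [1,-10,2,0,-4]

```text
clock: 8.45
tcp_pos: [0.5549, -0.253, -0.0341]
tcp_rot: [[0.015, -1.0, -0.001], [-1.0, -0.015, 0.001], [-0.001, 0.001, -1.0]]
wrist_force: [-0.6, 2.0, 2.4]
finger_gap: 0.0358
```

```bash
python3 - <<'E'
from h import *
go(.5555,-.25,-.034,-89.3)
c=viewer.camera_model("top");im,d=viewer.grab_frame("top"); cv2.imwrite("pics/t5.png",cv2.resize(im[90:270,280:500],None,fx=3.6,fy=3.3))
c=viewer.camera_model("scene");im,d=viewer.grab_frame("scene"); cv2.imwrite("pics/s5.png",cv2.resize(im[130:270,160:380],None,fx=3.6,fy=3.6,interpolation=cv2.INTER_CUBIC))
E
```

```text
t 8.45 tcp [ 0.5549 -0.253  -0.0341] yaw -89.13 gap 0.0358 F [-0.6  2.   2.4] MOVE [-0.3  -0.07 -0.01] spin 0.17
```

View pics/t5.png

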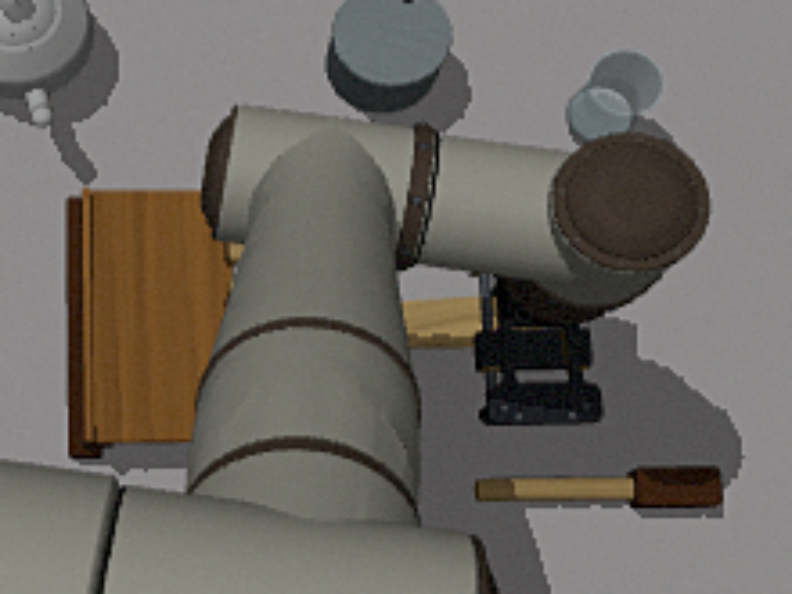

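View pics/s5.png

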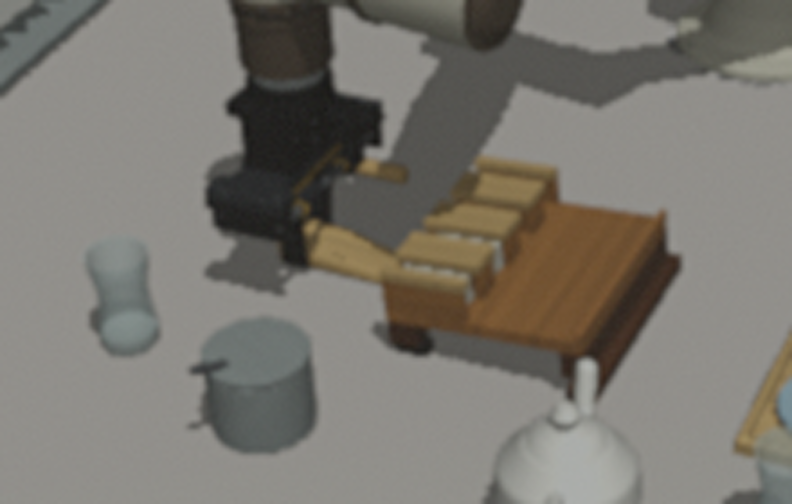

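Request:
step_arm:
  moves:
    - [1,-1,0,0,0]
    - [1,-2,0,0,0]
    - [1,-2.8,0,0,0]
    - [1,-3.6,0,0,0]
    - [1,-4.4,0,0,0]
    - [1,-5.2,0,0,0]
    - [1,-5.6,0,0,0]
    - [1,-6,0,0,0]

```text
clock: 9.35
tcp_pos: [0.5545, -0.1977, -0.0341]
tcp_rot: [[0.013, -1.0, 0.0], [-1.0, -0.013, -0.003], [0.003, -0.0, -1.0]]
wrist_force: [0.2, -14.9, -0.0]
finger_gap: 0.0358
```

```bash
cat > lev.py <<'E'
from h import *
def lev():
    out=[]
    c=viewer.camera_model("scene");im,d=viewer.grab_frame("scene");P=cloud(c,d)
    m=(P[...,2]>.04)&(P[...,2]<.12)&(P[...,0]>.44)&(P[...,0]<.67)
    # deck fit
    h=m&(P[...,1]>-.035)&(P[...,1]<.025)&(P[...,2]<.075)&(P[...,0]>.47)&(P[...,0]<.64); q=P[h]
    A=np.c_[q[:,:2],np.ones(len(q))];k=np.linalg.lstsq(A,q[:,2],rcond=None)[0]
    r=q[:,2]-A@k; g=np.abs(r)<.004;k=np.linalg.lstsq(A[g],q[g,2],rcond=None)[0]
    print("deck n",g.sum(),"slope y",k[1].round(4),"slope x",k[0].round(4),"z@(.554,0)",(k@[.554,0,1]).round(4))
    b=m&(P[...,2]>.074)&(P[...,1]>-.128)&(P[...,1]<-.05);q=P[b]
    fr=q[(q[:,1]<-.1)];re=q[q[:,1]>-.075]
    print("block top front z",np.median(fr[:,2]).round(4),"rear",np.median(re[:,2]).round(4),len(fr),len(re))
    return im
E
python3 - <<'E'
from lev import *
go(.5555,-.18,-.034,-89.3)
im=lev();cv2.imwrite("pics/s6.png",cv2.resize(im[130:270,160:380],None,fx=3.6,fy=3.6,interpolation=cv2.INTER_CUBIC))
E
```

```text
t 9.35 tcp [ 0.5545 -0.1977 -0.0341] yaw -89.24 gap 0.0358 F [  0.2 -14.9  -0. ] MOVE [-1.77 -0.12 -0.02] spin 0.06
deck n 606 slope y 0.0518 slope x -0.0001 z@(.554,0) 0.0544
block top front z 0.0842 rear 0.0861 238 320
```

View pics/s6.png

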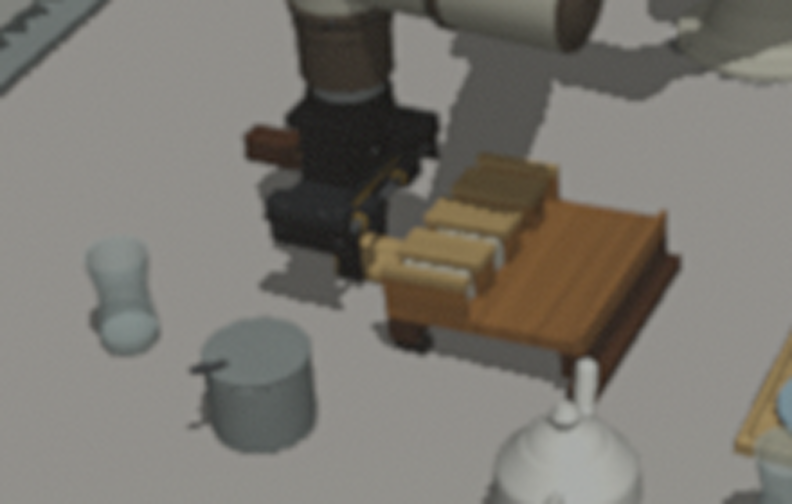

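Request:
step_arm:
  moves:
    - [1,-0.2,0,0,0]
    - [1,-0.4,0,0,0]
    - [1,-0.6,0,0,0]
    - [1,-0.8,0,0,0]
    - [1,-1,0,0,0]
    - [1,-1.2,0,0,0]
    - [1,-1.3,0,0,0]
    - [1,-1.3,0,0,0]

```text
clock: 10.2
tcp_pos: [0.5542, -0.1846, -0.0342]
tcp_rot: [[0.013, -1.0, -0.0], [-1.0, -0.013, -0.002], [0.002, 0.0, -1.0]]
wrist_force: [-0.8, -12.7, 1.5]
finger_gap: 0.0354
```

```bash
python3 - <<'E'
from lev import *
go(.5555,-.18,-.034,-89.3)
im=lev()
c=viewer.camera_model("wrist");im,d=viewer.grab_frame("wrist"); cv2.imwrite("pics/w7.png",im)
P=cloud(c,d)
for v in range(195,240,4): print(v,im[v,320],P[v,320].round(4))
E
```

```text
t 10.2 tcp [ 0.5542 -0.1846 -0.0342] yaw -89.26 gap 0.0354 F [ -0.8 -12.7   1.5] MOVE [-0.46 -0.14 -0.02] spin 0.04
deck n 616 slope y 0.0334 slope x -0.0005 z@(.554,0) 0.0554
block top front z 0.0872 rear 0.0883 246 329
195 [122 124 125] [ 0.5557 -0.2187  0.0015]
199 [122 124 126] [ 0.5557 -0.2166  0.0024]
203 [124 127 128] [ 0.5557 -0.214   0.0019]
207 [124 127 128] [ 0.5556 -0.2113  0.0013]
211 [121 124 125] [ 0.5556 -0.2087  0.0009]
215 [122 124 125] [ 0.5556 -0.2062  0.0009]
219 [ 70  93 105] [ 0.5556 -0.2045  0.0029]
223 [ 64  93 106] [ 0.5555 -0.2045  0.0092]
227 [ 64  93 108] [ 0.5555 -0.2042  0.0143]
231 [ 68  99 116] [ 0.5555 -0.2044  0.0202]
235 [ 65  94 111] [ 0.5554 -0.2051  0.0269]
239 [ 68 100 116] [ 0.5554 -0.203   0.0272]
```

View pics/w7.png

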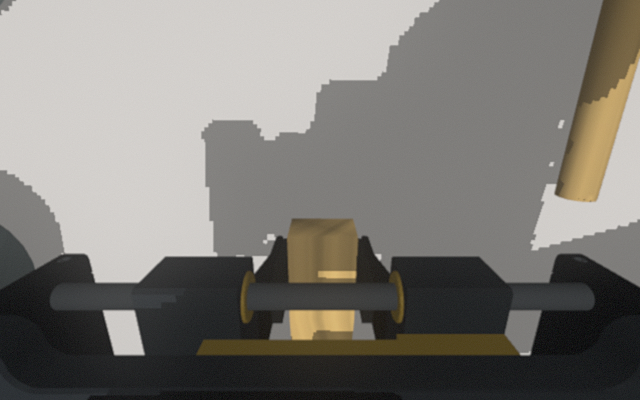

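Request:
step_arm:
  moves:
    - [1,-0.1,0,0,0]
    - [1,-0.2,0,0,0]
    - [1,-0.3,0,0,0]
    - [1,-0.4,0,0,0]
    - [1,-0.5,0,0,0]
    - [1,-0.6,0,0,0]
    - [1,-0.7,0,0,0]
    - [1,-0.8,0,0,0]

```text
clock: 11.1
tcp_pos: [0.554, -0.1768, -0.0342]
tcp_rot: [[0.013, -1.0, -0.0], [-1.0, -0.013, -0.002], [0.002, 0.0, -1.0]]
wrist_force: [0.4, -12.4, 2.1]
finger_gap: 0.0358
```

```bash
python3 - <<'E'
from lev import *
go(.5555,-.17,-.034,-89.3)
im=lev();im=lev()
cv2.imwrite("pics/s8.png",cv2.resize(im[130:270,200:380],None,fx=4.4,fy=4.2,interpolation=cv2.INTER_CUBIC))
E
```

```text
t 11.1 tcp [ 0.554  -0.1768 -0.0342] yaw -89.27 gap 0.0358 F [  0.4 -12.4   2.1] MOVE [-0.68 -0.16 -0.02] spin 0.03
deck n 604 slope y 0.0227 slope x -0.0013 z@(.554,0) 0.0561
block top front z 0.0888 rear 0.09 242 322
deck n 600 slope y 0.0104 slope x -0.0012 z@(.554,0) 0.0561
block top front z 0.0888 rear 0.0898 244 325
```

View pics/s8.png

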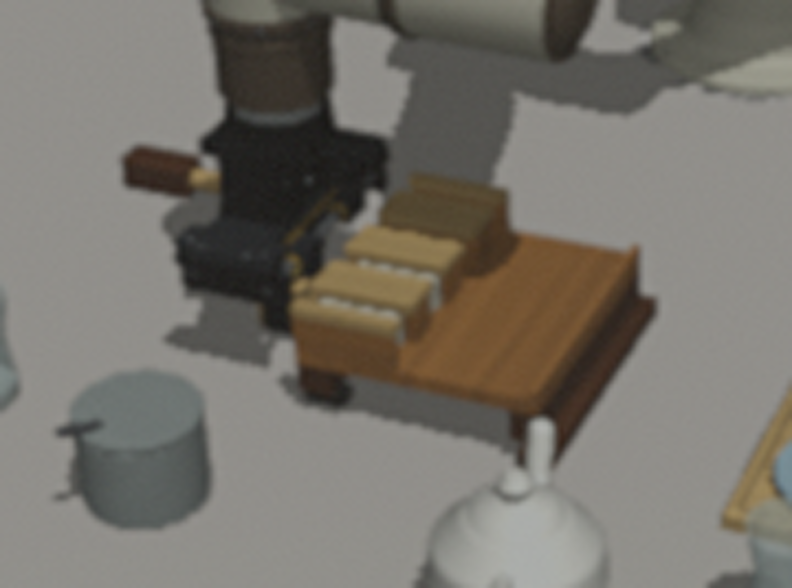

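Request:
step_arm:
  moves:
    - [1,-0.1,0,0,0]
    - [1,-0.1,0,0,0]
    - [1,-0.2,0,0,0]
    - [1,-0.3,0,0,0]
    - [1,-0.4,0,0,0]
    - [1,-0.4,0,0,0]
    - [1,-0.5,0,0,0]
    - [1,-0.5,0,0,0]

```text
clock: 12.0
tcp_pos: [0.5538, -0.1714, -0.0344]
tcp_rot: [[0.013, -1.0, -0.0], [-1.0, -0.013, -0.002], [0.002, 0.0, -1.0]]
wrist_force: [0.7, -11.3, -0.8]
finger_gap: 0.0358
```

```bash
python3 - <<'E'
from lev import *
go(.5555,-.17,-.034,-89.3)
for i in range(3): im=lev()
E
```

```text
t 12.0 tcp [ 0.5538 -0.1714 -0.0344] yaw -89.27 gap 0.0358 F [  0.7 -11.3  -0.8] MOVE [-0.13 -0.17 -0.04] spin 0.03
deck n 597 slope y 0.0048 slope x 0.0004 z@(.554,0) 0.0563
block top front z 0.0897 rear 0.0901 247 333
deck n 609 slope y 0.014 slope x -0.0011 z@(.554,0) 0.0562
block top front z 0.0898 rear 0.0904 247 332
deck n 605 slope y 0.0097 slope x -0.0004 z@(.554,0) 0.0562
block top front z 0.0899 rear 0.0905 245 327
```

Request:
step_arm:
  moves:
    - [-0.3,0,0,0,0]
    - [-0.3,0,0,0,0]
    - [-0.3,0,0,0,0]
    - [-0.3,0,0,0,0]
    - [-0.3,0,0,0,0]
    - [-0.3,0,0,0,0]
    - [-0.3,0,0,0,0]
    - [-0.3,0,0,0,0]

```text
clock: 12.95
tcp_pos: [0.5541, -0.1696, -0.0342]
tcp_rot: [[0.013, -1.0, 0.0], [-1.0, -0.013, 0.0], [-0.0, -0.0, -1.0]]
wrist_force: [-0.5, -0.1, -0.2]
finger_gap: 0.0564
```

```bash
python3 - <<'E'
from lev import *
go(.554,-.21,-.034,-89.3)
for i in range(2): im=lev()
c=viewer.camera_model("wrist");im,d=viewer.grab_frame("wrist"); cv2.imwrite("pics/w9.png",im)
P=cloud(c,d)
for v in range(205,240,4): print(v,im[v,320],P[v,320].round(4))
E
```

```text
t 12.95 tcp [ 0.5541 -0.1696 -0.0342] yaw -89.25 gap 0.0564 F [-0.5 -0.1 -0.2] MOVE [ 4.04  0.06 -0.02] spin 0.05
deck n 599 slope y 0.0187 slope x -0.0008 z@(.554,0) 0.0564
block top front z 0.0899 rear 0.0901 261 330
deck n 602 slope y 0.0156 slope x -0.0026 z@(.554,0) 0.0563
block top front z 0.0896 rear 0.0899 253 323
205 [125 127 130] [ 0.5556 -0.1977  0.0012]
209 [126 129 129] [ 0.5556 -0.1953  0.0016]
213 [ 65  91 105] [ 0.5556 -0.194   0.0046]
217 [ 66  93 108] [ 0.5555 -0.1936  0.0102]
221 [ 69  97 113] [ 0.5555 -0.1938  0.0167]
225 [ 68  98 115] [ 0.5555 -0.1936  0.0217]
229 [ 70 101 118] [ 0.5554 -0.1932  0.026 ]
233 [ 71 101 119] [ 0.5554 -0.1915  0.0272]
237 [ 70 101 119] [ 0.5554 -0.1892  0.0271]
```

View pics/w9.png

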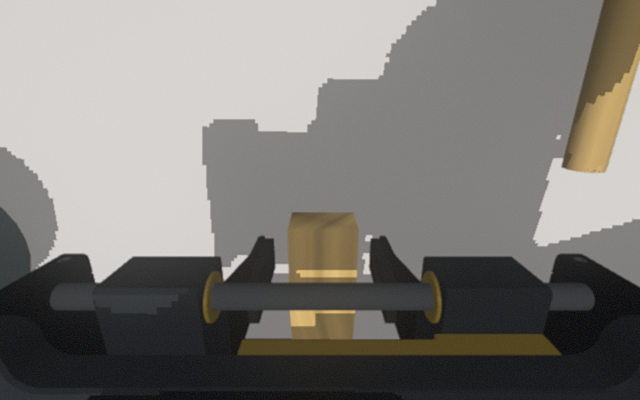

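Request:
step_arm:
  moves:
    - [-0.3,1,0,0,0]
    - [-0.3,2,0,0,0]
    - [-0.3,3,0,0,0]
    - [-0.3,4,0,0,0]
    - [-0.3,4.2,0,0,0]
    - [1,4.2,0,0,0]
    - [1,4.2,0,0,0]
    - [1,4.2,0,0,0]

```text
clock: 13.9
tcp_pos: [0.5546, -0.2113, -0.0343]
tcp_rot: [[0.013, -1.0, -0.0], [-1.0, -0.013, 0.0], [-0.0, 0.0, -1.0]]
wrist_force: [0.9, 0.9, -1.0]
finger_gap: 0.04
```

Request:
step_arm:
  moves:
    - [1,0,0,0,0]
    - [1,0,0,0,0]
    - [1,0,0,0,0]
    - [1,0,0,0,0]
    - [1,0,0,0,0]
    - [1,0,0,0,0]
    - [1,0,0,0,0]
    - [1,-0.3,0,0,0]

```text
clock: 14.7
tcp_pos: [0.5546, -0.2087, -0.0343]
tcp_rot: [[0.013, -1.0, 0.0], [-1.0, -0.013, -0.0], [0.0, -0.0, -1.0]]
wrist_force: [-0.2, 0.5, -0.1]
finger_gap: 0.0005
```

```bash
python3 - <<'E'
from lev import *
go(.5545,-.2035,-.034,-89.3)
for i in range(3): im=lev()
E
```

```text
t 14.7 tcp [ 0.5546 -0.2087 -0.0343] yaw -89.28 gap 0.0005 F [-0.2  0.5 -0.1] MOVE [-0.52  0.01 -0.03] spin 0.02
deck n 601 slope y 0.0141 slope x -0.0006 z@(.554,0) 0.0563
block top front z 0.0898 rear 0.0904 242 331
deck n 621 slope y -0.0002 slope x -0.001 z@(.554,0) 0.0563
block top front z 0.0895 rear 0.0904 246 334
deck n 606 slope y 0.0086 slope x 0.0001 z@(.554,0) 0.0563
block top front z 0.0897 rear 0.0899 244 338
```

Request:
step_arm:
  moves:
    - [1,-0.3,0,0,0]
    - [1,-0.5,0,0,0]
    - [1,-0.6,0,0,0]
    - [1,-0.7,0,0,0]
    - [1,-0.8,0,0,0]
    - [1,-0.9,0,0,0]
    - [1,-1,0,0,0]
    - [1,-1,0,0,0]

```text
clock: 15.65
tcp_pos: [0.5546, -0.2007, -0.0342]
tcp_rot: [[0.013, -1.0, 0.0], [-1.0, -0.013, -0.002], [0.002, -0.0, -1.0]]
wrist_force: [0.2, -9.3, -1.3]
finger_gap: 0.0004
```

Request:
step_arm:
  moves:
    - [1,0,0,0,0]
    - [1,-0.1,0,0,0]
    - [1,-0.1,0,0,0]
    - [1,-0.2,0,0,0]
    - [1,-0.2,0,0,0]
    - [1,-0.3,0,0,0]
    - [1,-0.3,0,0,0]
    - [1,-0.3,0,0,0]

```text
clock: 16.45
tcp_pos: [0.5545, -0.1978, -0.0342]
tcp_rot: [[0.013, -1.0, 0.0], [-1.0, -0.013, -0.002], [0.002, -0.0, -1.0]]
wrist_force: [0.7, -10.8, -1.4]
finger_gap: 0.0004
```

```bash
python3 - <<'E'
from lev import *
go(.5545,-.2035,-.034,-89.3)
for i in range(3): im=lev()
E
```

```text
t 16.45 tcp [ 0.5545 -0.1978 -0.0342] yaw -89.26 gap 0.0004 F [  0.7 -10.8  -1.4] MOVE [ 0.57  0.01 -0.02] spin 0.04
deck n 608 slope y -0.0089 slope x 0.0016 z@(.554,0) 0.0567
block top front z 0.0914 rear 0.0912 240 343
deck n 616 slope y 0.0071 slope x -0.0038 z@(.554,0) 0.0569
block top front z 0.0913 rear 0.0917 237 341
deck n 614 slope y -0.0026 slope x 0.0001 z@(.554,0) 0.0568
block top front z 0.0912 rear 0.0913 241 340
```

Nearly level now. Continuing until the force jumps at the stop.

Request:
step_arm:
  moves:
    - [1,-0.05,0,0,0]
    - [1,-0.1,0,0,0]
    - [1,-0.15,0,0,0]
    - [1,-0.2,0,0,0]
    - [1,-0.25,0,0,0]
    - [1,-0.3,0,0,0]
    - [1,-0.3,0,0,0]
    - [1,-0.3,0,0,0]

```text
clock: 17.4
tcp_pos: [0.5545, -0.1964, -0.0342]
tcp_rot: [[0.013, -1.0, 0.0], [-1.0, -0.013, -0.004], [0.004, -0.0, -1.0]]
wrist_force: [1.0, -17.5, -3.8]
finger_gap: 0.0004
```

```bash
python3 - <<'E'
from lev import *
go(.5545,-.2035,-.034,-89.3)
for i in range(3): im=lev()
E
```

```text
t 17.4 tcp [ 0.5545 -0.1964 -0.0342] yaw -89.26 gap 0.0004 F [  1.  -17.5  -3.8] MOVE [ 0.71  0.   -0.02] spin 0.04
deck n 621 slope y 0.0054 slope x -0.0034 z@(.554,0) 0.057
block top front z 0.0917 rear 0.0913 241 350
deck n 605 slope y 0.0036 slope x 0.0023 z@(.554,0) 0.0569
block top front z 0.0916 rear 0.092 240 340
deck n 615 slope y 0.0077 slope x -0.0007 z@(.554,0) 0.0571
block top front z 0.0918 rear 0.0915 237 348
```

Request:
step_arm:
  moves:
    - [1,-0.1,0,0,0]
    - [1,-0.1,0,0,0]
    - [1,-0.2,0,0,0]
    - [1,-0.2,0,0,0]
    - [1,-0.3,0,0,0]
    - [1,-0.3,0,0,0]
    - [1,-0.3,0,0,0]
    - [1,-0.3,0,0,0]

```text
clock: 18.35
tcp_pos: [0.5544, -0.1958, -0.0342]
tcp_rot: [[0.013, -1.0, 0.0], [-1.0, -0.013, -0.006], [0.006, -0.0, -1.0]]
wrist_force: [0.9, -27.2, -6.5]
finger_gap: 0.0005
```

```bash
python3 - <<'E'
from lev import *
go(.5545,-.2035,-.034,-89.3)
for i in range(3): im=lev()
E
```

```text
t 18.35 tcp [ 0.5544 -0.1958 -0.0342] yaw -89.26 gap 0.0005 F [  0.9 -27.2  -6.5] MOVE [ 0.77  0.   -0.01] spin 0.04
deck n 608 slope y 0.0028 slope x 0.0007 z@(.554,0) 0.0568
block top front z 0.0915 rear 0.0912 249 340
deck n 607 slope y 0.0094 slope x 0.0001 z@(.554,0) 0.0569
block top front z 0.0916 rear 0.0914 239 345
deck n 601 slope y 0.0074 slope x 0.0 z@(.554,0) 0.0569
block top front z 0.0911 rear 0.0915 239 342
```

Request:
step_arm:
  moves:
    - [1,1,0,0,0]
    - [1,3,0,0,0]
    - [1,5,0,-2,0]
    - [0.5,7,0,-6,0]
    - [0,9,2,-10,0]
    - [-0.5,10,6,-14,0]
    - [-0.5,10,10,-16,0]
    - [-0.5,10,13,-16,0]

```text
clock: 19.3
tcp_pos: [0.4259, -0.2922, 0.1295]
tcp_rot: [[0.013, -1.0, 0.007], [-1.0, -0.013, -0.002], [0.003, -0.007, -1.0]]
wrist_force: [-0.3, 0.2, -0.3]
finger_gap: 0.0324
```

```bash
python3 - <<'E'
from lev import *
go(.424,-.362,.1,-90)
for i in range(3): im=lev()
cv2.imwrite("pics/s10.png",cv2.resize(im[130:270,160:380],None,fx=3.6,fy=3.6,interpolation=cv2.INTER_CUBIC))
c=viewer.camera_model("wrist");im,d=viewer.grab_frame("wrist"); cv2.imwrite("pics/w10.png",im)
np.save("w10.npy",d);np.savez("w10c.npz",**c)
E
```

```text
t 19.3 tcp [ 0.4259 -0.2922  0.1295] yaw -89.27 gap 0.0324 F [-0.3  0.2 -0.3] MOVE [6.97 0.3  2.97] spin 0.73
deck n 611 slope y -0.0059 slope x -0.0002 z@(.554,0) 0.0568
block top front z 0.0918 rear 0.0914 238 354
deck n 616 slope y 0.0014 slope x 0.001 z@(.554,0) 0.0568
block top front z 0.0911 rear 0.0913 236 342
deck n 623 slope y -0.0024 slope x -0.0073 z@(.554,0) 0.0568
block top front z 0.0916 rear 0.0916 241 348
```

View pics/s10.png

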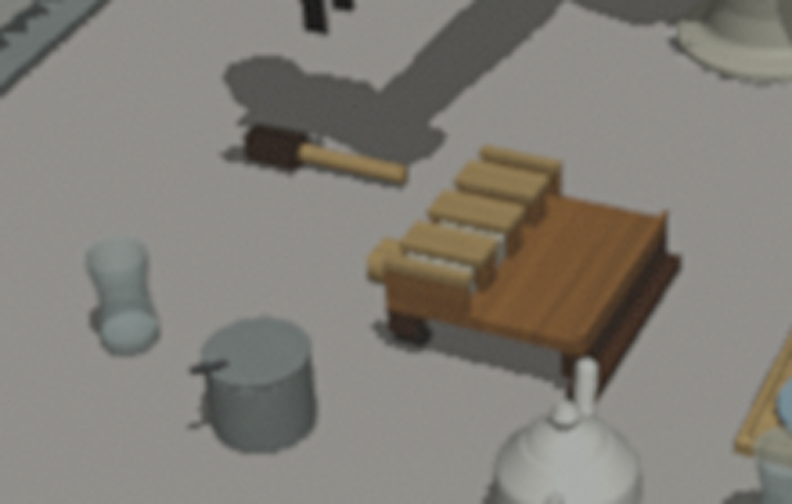

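View pics/w10.png

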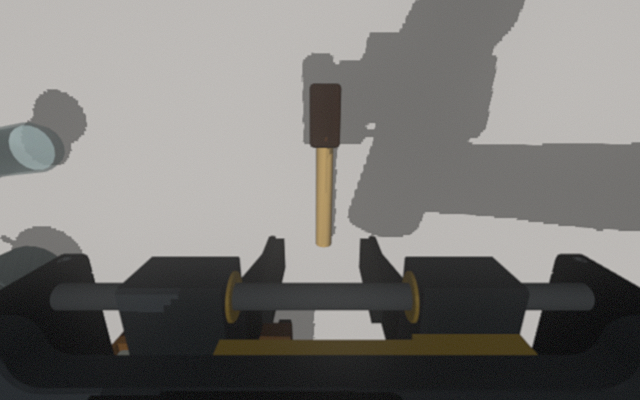

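```bash
python3 - <<'E'
from h import *
c=np.load("w10c.npz"); im=cv2.imread("pics/w10.png"); d=np.load("w10.npy")
P=cloud(c,d);H,S,V=cv2.split(cv2.cvtColor(im,cv2.COLOR_BGR2HSV))
m=np.zeros(H.shape,bool);m[75:250,300:350]=1;m&=(S>70)&((H<25)|(H>170))
vs=np.where(m.sum(1)>4)[0];print(vs[0],vs[-1])
for v in list(range(vs[0]+1,vs[-1],12)):
    us=np.where(m[v])[0];z=np.median(P[v,us[2:-2],2]);a=onz(c,us[0]-.5,v,z);b=onz(c,us[-1]+.5,v,z)
    print(v,"z",z.round(4),"y",a[1].round(4),"xmid",((a+b)/2)[0].round(4),"w",(a-b)[0].round(4))
for v in range(140,156,2): print(v,P[v,320].round(4))
E
```

```text
105 246
106 z 0.0321 y -0.3731 xmid 0.4188 w 0.0197
118 z nan y nan xmid nan w nan
130 z 0.0308 y -0.351 xmid 0.4213 w 0.0241
142 z nan y nan xmid nan w nan
154 z 0.0243 y -0.3269 xmid 0.4223 w 0.0161
166 z 0.0243 y -0.3147 xmid 0.4226 w 0.0153
178 z 0.0245 y -0.3022 xmid 0.4224 w 0.0155
190 z 0.0249 y -0.2894 xmid 0.4222 w 0.0156
202 z 0.024 y -0.276 xmid 0.422 w 0.0159
214 z 0.0245 y -0.2626 xmid 0.4229 w 0.0161
226 z 0.0248 y -0.2489 xmid 0.4221 w 0.0152
238 z 0.0246 y -0.2346 xmid 0.4225 w 0.0165
140 [ 0.4269 -0.3417  0.0318]
142 [ 0.4269 -0.3399  0.0322]
144 [ 0.4269 -0.3379  0.0321]
146 [ 0.4269 -0.3357  0.0302]
148 [ 0.4269 -0.3328  0.0228]
150 [ 0.4268 -0.3309  0.0237]
152 [ 0.4268 -0.329   0.0242]
154 [ 0.4268 -0.3271  0.0249]
  return _methods._mean(a, axis=axis, dtype=dtype,
  ret = ret.dtype.type(ret / rcount)
```

Request:
step_arm:
  moves:
    - [-0.6,3,0.2,1,0.7]
    - [-0.6,6,0.4,3,0.7]
    - [-0.6,7,0.4,6,0.7]
    - [-0.6,7,0.4,9,0.7]
    - [-0.6,7,0.4,11,0.7]
    - [-0.6,7,0.4,12,0.7]
    - [-0.6,7,0.4,12,0.7]
    - [-0.6,7,0.4,12,0.7]

```text
clock: 20.3
tcp_pos: [0.4238, -0.3616, 0.0061]
tcp_rot: [[0.002, -1.0, 0.001], [-1.0, -0.002, -0.001], [0.001, -0.001, -1.0]]
wrist_force: [0.7, -0.0, 0.9]
finger_gap: 0.0694
```

```bash
python3 - <<'E'
from h import *
go(.4224,-.363,-.0365,-90)
c=viewer.camera_model("wrist");im,d=viewer.grab_frame("wrist"); cv2.imwrite("pics/w11.png",im)
E
```

```text
t 20.3 tcp [ 0.4238 -0.3616  0.0061] yaw -89.89 gap 0.0694 F [ 0.7 -0.   0.9] MOVE [0.14 0.14 4.26] spin 0.11
```

View pics/w11.png

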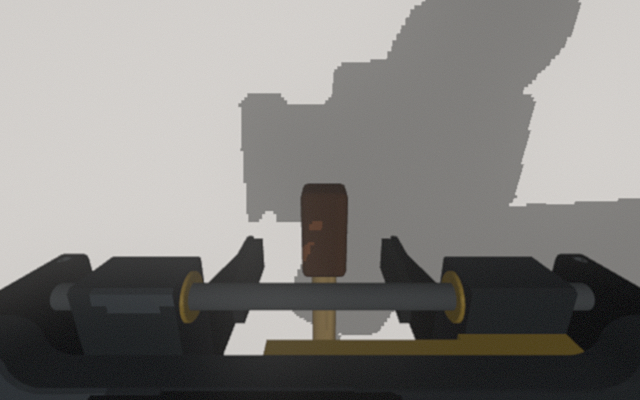

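Request:
step_arm:
  moves:
    - [-0.6,0.2,0.1,1,0]
    - [-0.6,0.2,0.1,2,0]
    - [-0.6,0.2,0.1,3,0]
    - [-0.6,0.2,0.1,3.8,0]
    - [-0.6,0.2,0.1,4.2,0]
    - [-0.6,0.2,0.1,4.2,0]
    - [1,0.2,0.1,4.2,0]
    - [1,0.2,0.1,4.2,0]
  squeeze: 55

```text
clock: 21.15
tcp_pos: [0.422, -0.3635, -0.0359]
tcp_rot: [[0.001, -1.0, 0.001], [-1.0, -0.001, -0.0], [0.0, -0.001, -1.0]]
wrist_force: [-0.1, -0.1, -0.3]
finger_gap: 0.0601
```

Request:
step_arm:
  moves:
    - [1,0,0,0,0]
    - [1,0,0,0,0]
    - [1,0,0,0,0]
    - [1,0,0,0,0]
    - [1,0,0,0,0]
    - [1,0,0,0,0]
    - [1,0,0,0,0]
    - [1,0,0,0,0]

```text
clock: 21.95
tcp_pos: [0.4217, -0.3634, -0.0361]
tcp_rot: [[0.001, -1.0, 0.0], [-1.0, -0.001, -0.0], [0.0, -0.0, -1.0]]
wrist_force: [0.4, 0.9, 0.9]
finger_gap: 0.0299
```

```bash
python3 - <<'E'
from h import *
go(.4224,-.363,.06,-90)
E
```

```text
t 21.95 tcp [ 0.4217 -0.3634 -0.0361] yaw -89.95 gap 0.0299 F [0.4 0.9 0.9] MOVE [-0.04 -0.07 -9.61] spin 0.05
```

Request:
step_arm:
  moves:
    - [1,0,0,-4,0]
    - [1,0,0,-8,0]
    - [1,0,0,-12,0]
    - [1,-3,-2,-16,0]
    - [1,-7,-5,-19.6,0]
    - [1,-11,-8,-19.6,0]
    - [1,-15,-11,-19.6,0]
    - [1,-19,-14,-19.6,0]

```text
clock: 22.75
tcp_pos: [0.5541, -0.1818, 0.1599]
tcp_rot: [[0.0, -1.0, 0.0], [-1.0, -0.0, 0.0], [-0.0, -0.0, -1.0]]
wrist_force: [0.5, -0.7, -1.6]
finger_gap: 0.0296
```

Request:
step_arm:
  moves:
    - [1,-4,-2,0,0]
    - [1,-8,-4,0,0]
    - [1,-9.5,-4,0,0]
    - [1,-9.5,-4,0,0]
    - [1,-9.5,-4,0,0]
    - [1,-9.5,-4,0,0]
    - [1,-9.5,-4,0,0]
    - [1,-9.5,-4,0,0]

```text
clock: 23.55
tcp_pos: [0.5933, -0.0895, 0.1598]
tcp_rot: [[-0.001, -1.0, 0.0], [-1.0, 0.001, 0.0], [-0.0, -0.0, -1.0]]
wrist_force: [0.0, 0.2, -1.1]
finger_gap: 0.0296
```

```bash
python3 - <<'E'
from h import *
go(.6,-.08,.16,-90)
c=viewer.camera_model("wrist");im,d=viewer.grab_frame("wrist"); cv2.imwrite("pics/w12.png",im)
np.save("w12.npy",d);np.savez("w12c.npz",**c)
E
```

```text
t 23.55 tcp [ 0.5933 -0.0895  0.1598] yaw -90.05 gap 0.0296 F [ 0.   0.2 -1.1] MOVE [-0.95 -0.67 -0.02] spin -0.05
```

View pics/w12.png

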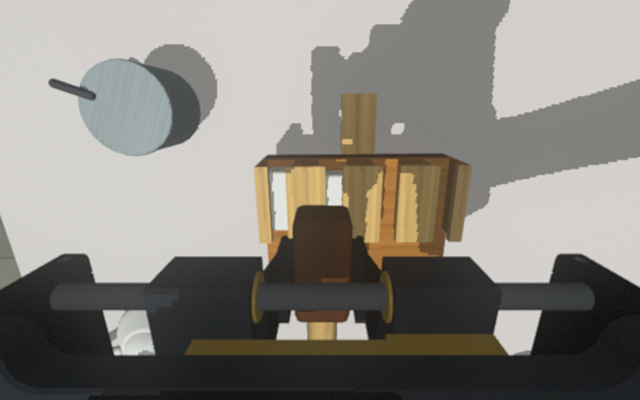

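```bash
python3 - <<'E'
from h import *
c=np.load("w12c.npz"); im=cv2.imread("pics/w12.png"); d=np.load("w12.npy");P=cloud(c,d)
cv2.imwrite("pics/w12z.png",cv2.resize(im[85:265,245:480],None,fx=3.4,fy=3.3,interpolation=cv2.INTER_CUBIC))
for v in (172,180,190,200):
    row=P[v,250:475]; z=row[:,2]; 
    top=(z>.08)
    e=np.where(np.diff(top.astype(int))!=0)[0]+250.5
    print(v,"y",np.median(row[top][:,1]).round(4),"ztop",np.median(z[top]).round(4),[(u,onz(c,u,v,.0925)[0].round(4)) for u in e])
for u in (262,305,360,415,455):
    z=P[140:200,u,2]; vv=np.where(z>.08)[0]
    print(u,"front y",onz(c,u,140+vv[0]-.5,.0925).round(4))
print("wedge rear", [P[v,358].round(3).tolist() for v in (92,94,96,98,110)])
E
```

```text
172 y -0.1151 ztop 0.0941 [(np.float64(253.5), np.float64(0.6553)), (np.float64(324.5), np.float64(0.5909)), (np.float64(341.5), np.float64(0.5754)), (np.float64(382.5), np.float64(0.5382)), (np.float64(397.5), np.float64(0.5246)), (np.float64(439.5), np.float64(0.4865)), (np.float64(453.5), np.float64(0.4738)), (np.float64(470.5), np.float64(0.4583))]
180 y -0.1076 ztop 0.094 [(np.float64(253.5), np.float64(0.6558)), (np.float64(381.5), np.float64(0.5387)), (np.float64(396.5), np.float64(0.525)), (np.float64(438.5), np.float64(0.4865)), (np.float64(452.5), np.float64(0.4737)), (np.float64(469.5), np.float64(0.4581))]
190 y -0.0982 ztop 0.0941 [(np.float64(254.5), np.float64(0.6555)), (np.float64(381.5), np.float64(0.5381)), (np.float64(396.5), np.float64(0.5242)), (np.float64(437.5), np.float64(0.4863)), (np.float64(451.5), np.float64(0.4734)), (np.float64(468.5), np.float64(0.4576))]
200 y -0.0885 ztop 0.094 [(np.float64(255.5), np.float64(0.6553)), (np.float64(380.5), np.float64(0.5385)), (np.float64(395.5), np.float64(0.5244)), (np.float64(436.5), np.float64(0.4861)), (np.float64(449.5), np.float64(0.474)), (np.float64(466.5), np.float64(0.4581))]
262 front y [ 0.6471 -0.1225  0.0925]
305 front y [ 0.6082 -0.1377  0.0925]
360 front y [ 0.5597 -0.1421  0.0925]
415 front y [ 0.5096 -0.1234  0.0925]
455 front y [ 0.4738 -0.1252  0.0925]
wedge rear [[0.553, -0.186, 0.002], [0.556, -0.183, 0.027], [0.555, -0.181, 0.026], [0.555, -0.179, 0.028], [0.555, -0.167, 0.027]]
```

View pics/w12z.png

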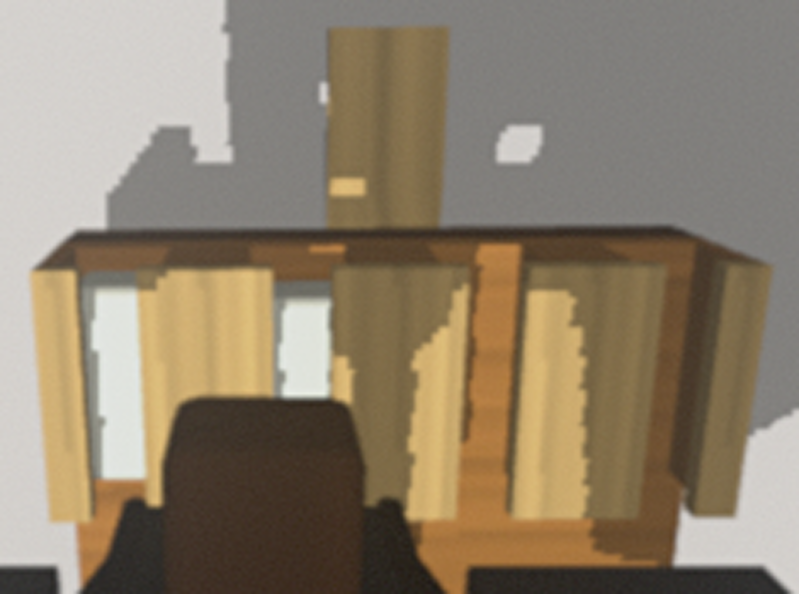

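Request:
step_arm:
  moves:
    - [1,4,-1,0,0]
    - [1,8,-2,0,0]
    - [1,12,-3,0,0]
    - [1,16,-4,0,-0.3]
    - [1,19,-4,0,-0.3]
    - [1,19,-4,3,-0.3]
    - [1,19,-4,6,-0.3]
    - [1,19,-4,9,-0.3]

```text
clock: 24.4
tcp_pos: [0.6335, -0.2795, 0.0687]
tcp_rot: [[0.004, -1.0, 0.001], [-1.0, -0.004, 0.0], [-0.0, -0.001, -1.0]]
wrist_force: [0.7, -0.2, -1.4]
finger_gap: 0.0294
```

```bash
python3 - <<'E'
from h import *
go(.633,-.28,.021,-89.7)
E
```

```text
t 24.4 tcp [ 0.6335 -0.2795  0.0687] yaw -89.75 gap 0.0294 F [ 0.7 -0.2 -1.4] MOVE [0.05 0.05 4.77] spin -0.05
```

Request:
step_arm:
  moves:
    - [1,0,0,1,0]
    - [1,0,0,2,0]
    - [1,0,0,3,0]
    - [1,0,0,4,0]
    - [1,0,0,4.8,0]
    - [1,0,0,4.8,0]
    - [1,0,0,4.8,0]
    - [1,0,0,4.8,0]

```text
clock: 25.2
tcp_pos: [0.6344, -0.2787, 0.0225]
tcp_rot: [[0.006, -1.0, 0.001], [-1.0, -0.006, -0.0], [0.001, -0.001, -1.0]]
wrist_force: [0.7, -0.3, -1.8]
finger_gap: 0.0296
```

```bash
python3 - <<'E'
from h import *
go(.633,-.28,.021,-89.7)
for n in ("scene","top"):
    c=viewer.camera_model(n);im,d=viewer.grab_frame(n)
    if n=="top": cv2.imwrite("pics/t13.png",cv2.resize(im[110:270,280:480],None,fx=4,fy=3.7,interpolation=cv2.INTER_CUBIC)); P=cloud(c,d);print([P[v,u].round(4).tolist() for v,u in ((165,395),(167,390))])
    else: cv2.imwrite("pics/s13.png",cv2.resize(im[150:250,190:350],None,fx=5,fy=5,interpolation=cv2.INTER_CUBIC))
    P=cloud(c,d);m=(P[...,1]>-.24)&(P[...,1]<-.13)&(P[...,0]>.6)&(P[...,0]<.66)&(P[...,2]>.05)&(P[...,2]<.1)
    q=P[m];print(n,len(q))
    if len(q): print(np.median(q,0).round(4),q.max(0).round(4),q.min(0).round(4))
    for y in (-.22,-.2,-.18,-.16,-.145):
        w=q[np.abs(q[:,1]-y)<.008]
        if len(w):print(y,len(w),"ztop",np.percentile(w[:,2],95).round(4),"x",w[:,0].min().round(4),w[:,0].max().round(4))
E
```

```text
t 25.2 tcp [ 0.6344 -0.2787  0.0225] yaw -89.64 gap 0.0296 F [ 0.7 -0.3 -1.8] MOVE [0.13 0.14 0.15] spin 0.06
scene 195
[ 0.6403 -0.1836  0.078 ] [ 0.6492 -0.1352  0.0852] [ 0.6264 -0.2388  0.064 ]
-0.22 27 ztop 0.0823 x 0.6282 0.6468
-0.2 30 ztop 0.0822 x 0.6264 0.6492
-0.18 30 ztop 0.0825 x 0.6281 0.6466
-0.16 27 ztop 0.0827 x 0.6292 0.6458
-0.145 40 ztop 0.0833 x 0.6267 0.6474
[[0.306, -0.0102, 1.2611], [0.4766, -0.1032, 0.5582]]
top 99
[ 0.6323 -0.2222  0.0797] [ 0.6426 -0.2027  0.0874] [ 0.6255 -0.2397  0.0733]
-0.22 44 ztop 0.0844 x 0.6255 0.6417
-0.2 12 ztop 0.0842 x 0.6259 0.6389
```

View pics/t13.png

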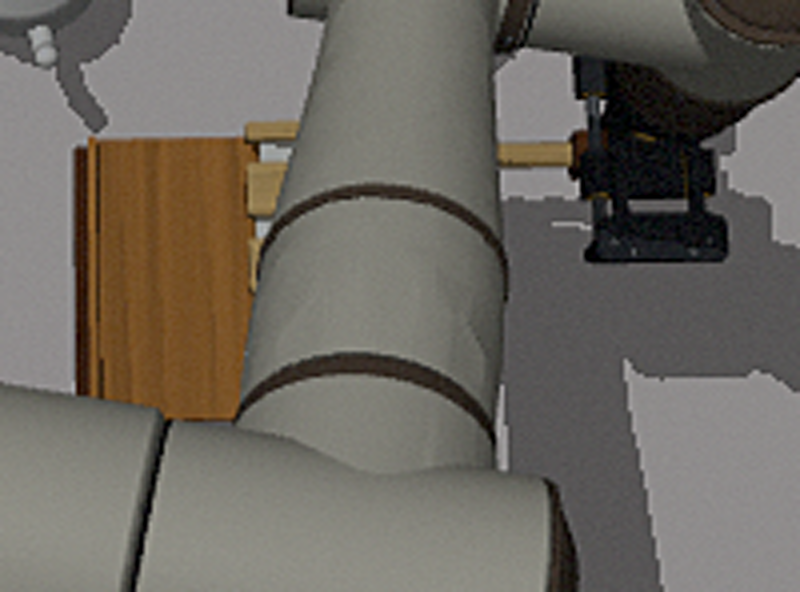

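View pics/s13.png

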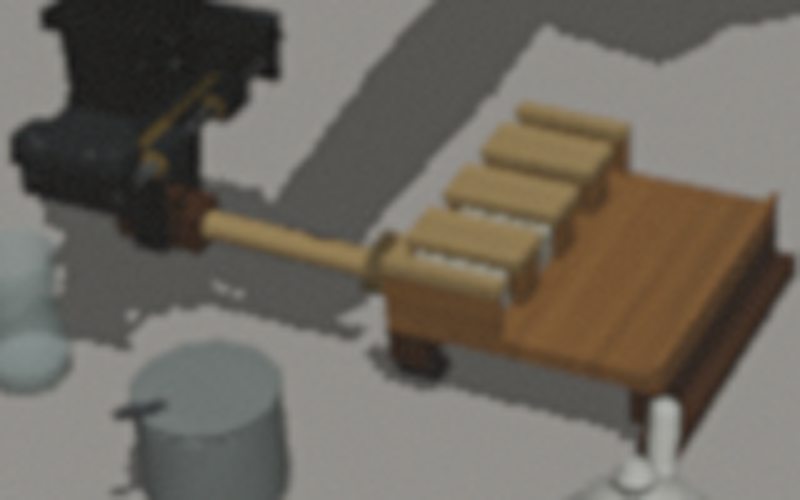

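```bash
python3 - <<'E'
from h import *
c=viewer.camera_model("scene");im,d=viewer.grab_frame("scene");P=cloud(c,d)
m=(P[...,2]>.087)&(P[...,2]<.1)&(P[...,1]>-.125)&(P[...,1]<-.05)&(P[...,0]>.44)&(P[...,0]<.68)
q=P[m]
for y in (-.115,-.1,-.085,-.07):
    w=q[np.abs(q[:,1]-y)<.006]; xs=np.sort(w[:,0]); g=np.where(np.diff(xs)>.006)[0]
    print(y,len(xs),xs[0].round(4),[ (xs[i].round(4),xs[i+1].round(4)) for i in g],xs[-1].round(4),"y ext")
m=(P[...,1]>-.24)&(P[...,1]<-.13)&(P[...,0]>.6)&(P[...,0]<.66)&(P[...,2]>.05)&(P[...,2]<.1)
q=P[m];A=q-q.mean(0);u,s,vt=np.linalg.svd(A,full_matrices=False);print("rod dir",vt[0].round(4))
E
```

```text
-0.115 94 0.4636 [(np.float64(0.476), np.float64(0.4881)), (np.float64(0.5271), np.float64(0.5358)), (np.float64(0.5358), np.float64(0.543)), (np.float64(0.5773), np.float64(0.5906)), (np.float64(0.6298), np.float64(0.643))] 0.6568 y ext
-0.1 119 0.4604 [(np.float64(0.4758), np.float64(0.4857)), (np.float64(0.5259), np.float64(0.5381)), (np.float64(0.5785), np.float64(0.5895)), (np.float64(0.6297), np.float64(0.6424))] 0.6578 y ext
-0.085 124 0.4606 [(np.float64(0.4744), np.float64(0.4882)), (np.float64(0.5258), np.float64(0.5374)), (np.float64(0.5786), np.float64(0.5902)), (np.float64(0.6318), np.float64(0.6427))] 0.6576 y ext
-0.07 120 0.4586 [(np.float64(0.4733), np.float64(0.4826)), (np.float64(0.4826), np.float64(0.4892)), (np.float64(0.5256), np.float64(0.5357)), (np.float64(0.579), np.float64(0.5902)), (np.float64(0.629), np.float64(0.6354)), (np.float64(0.6354), np.float64(0.6431))] 0.6583 y ext
rod dir [ 0.0157 -0.9999  0.0063]
```

Request:
step_arm:
  moves:
    - [1,0,0.2,0.2,0.4]
    - [1,0,0.2,0.2,0.4]
    - [1,-0.5,0.2,0.2,0.4]
    - [1,-1,0.2,0.2,0.4]
    - [1,-1.5,0.2,0.2,0.4]
    - [1,-2,0.2,0.2,0.4]
    - [1,-2.5,0.2,0.2,0.4]
    - [1,-3,0.2,0.2,0.4]

```text
clock: 26.15
tcp_pos: [0.6321, -0.2502, 0.0205]
tcp_rot: [[0.001, -1.0, 0.001], [-1.0, -0.001, -0.004], [0.004, -0.001, -1.0]]
wrist_force: [-0.8, -10.0, -1.9]
finger_gap: 0.0296
```

```bash
python3 - <<'E'
from h import *
go(.6325,-.18,.0205,-90)
c=viewer.camera_model("scene");im,d=viewer.grab_frame("scene")
cv2.imwrite("pics/s14.png",cv2.resize(im[150:250,190:350],None,fx=5,fy=5,interpolation=cv2.INTER_CUBIC))
E
```

```text
t 26.15 tcp [ 0.6321 -0.2502  0.0205] yaw -89.97 gap 0.0296 F [ -0.8 -10.   -1.9] MOVE [-7.02 -0.04 -0.03] spin 0.03
```

View pics/s14.png

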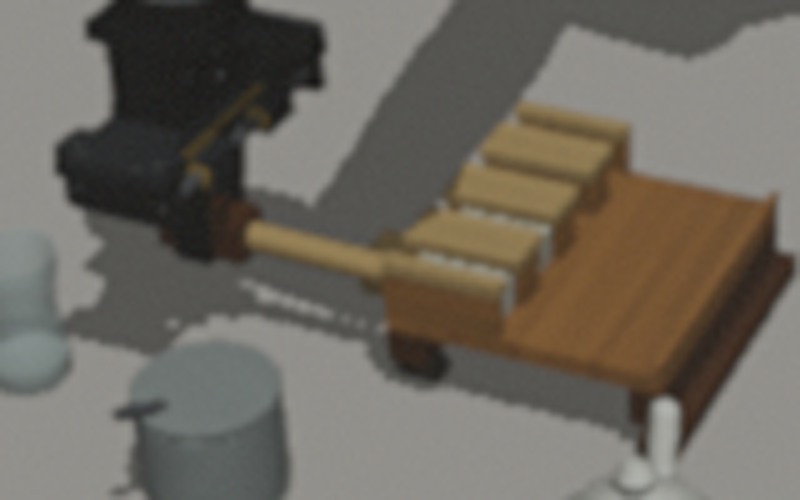

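Request:
step_arm:
  moves:
    - [1,-0.5,0,0,0]
    - [1,-1,0,0,0]
    - [1,-1.5,0,0,0]
    - [1,-2,0,0,0]
    - [1,-2.5,0,0,0]
    - [1,-3,0,0,0]
    - [1,-3.5,0,0,0]
    - [1,-3.5,0,0,0]

```text
clock: 27.0
tcp_pos: [0.6315, -0.2153, 0.0202]
tcp_rot: [[-0.0, -1.0, -0.0], [-1.0, 0.0, -0.003], [0.003, 0.0, -1.0]]
wrist_force: [-1.0, -7.5, -1.2]
finger_gap: 0.0296
```

```bash
python3 - <<'E'
from h import *
go(.6325,-.18,.0205,-90)
c=viewer.camera_model("scene");im,d=viewer.grab_frame("scene")
cv2.imwrite("pics/s15.png",cv2.resize(im[150:250,190:350],None,fx=5,fy=5,interpolation=cv2.INTER_CUBIC))
E
```

```text
t 27.0 tcp [ 0.6315 -0.2153  0.0202] yaw -90.01 gap 0.0296 F [-1.  -7.5 -1.2] MOVE [-3.53 -0.1  -0.04] spin -0.01
```

View pics/s15.png

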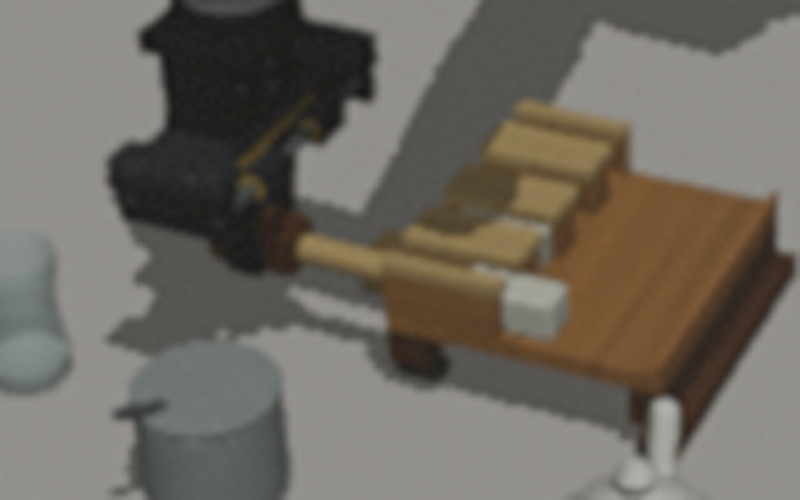

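Request:
step_arm:
  moves:
    - [1,-0.6,-0.05,0,0]
    - [1,-1.2,-0.05,0,0]
    - [1,-1.8,-0.05,0,0]
    - [1,-2.4,-0.05,0,0]
    - [1,-3,-0.05,0,0]
    - [1,-3.5,-0.05,0,0]
    - [1,-4.1,-0.05,0,0]
    - [1,-4.1,-0.05,0,0]

```text
clock: 27.85
tcp_pos: [0.6323, -0.1714, 0.0197]
tcp_rot: [[0.0, -1.0, -0.0], [-1.0, -0.0, 0.0], [-0.0, 0.0, -1.0]]
wrist_force: [0.4, -1.0, -1.6]
finger_gap: 0.0295
```

```bash
python3 - <<'E'
from h import *
go(.6325,-.28,.0205,-90)
c=viewer.camera_model("scene");im,d=viewer.grab_frame("scene")
cv2.imwrite("pics/s16.png",cv2.resize(im[150:250,190:350],None,fx=5,fy=5,interpolation=cv2.INTER_CUBIC))
P=cloud(c,d);m=(P[...,1]>-.06)&(P[...,1]<.045)&(P[...,0]>.45)&(P[...,0]<.67)&(P[...,2]>.065)&(P[...,2]<.088)&(cv2.cvtColor(im,cv2.COLOR_BGR2HSV)[...,1]<40)
q=P[m];print(len(q),np.percentile(q,[2,50,98],axis=0).round(4))
E
```

```text
t 27.85 tcp [ 0.6323 -0.1714  0.0197] yaw -89.99 gap 0.0295 F [ 0.4 -1.  -1.6] MOVE [10.86 -0.02 -0.08] spin 0.01
197 [[ 0.6253 -0.027   0.0657]
 [ 0.6446  0.0041  0.0803]
 [ 0.6509  0.0308  0.0852]]
```

View pics/s16.png

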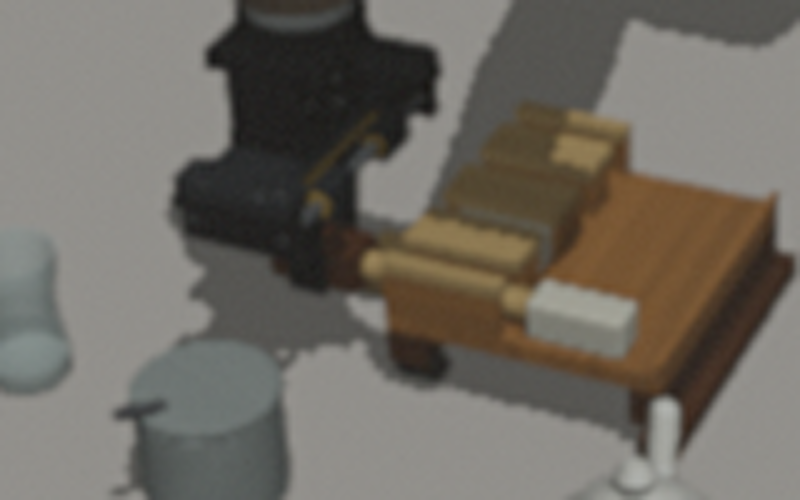

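Request:
step_arm:
  moves:
    - [1,1.5,0,0,0]
    - [1,3,0,0,0]
    - [1,4.5,0,0,0]
    - [1,6,0,0,0]
    - [1,7.5,0,0,0]
    - [1,9,0,0,0]
    - [1,10.5,0,0,0]
    - [1,11.2,0,0,0]

```text
clock: 28.7
tcp_pos: [0.6319, -0.2864, 0.0195]
tcp_rot: [[-0.002, -1.0, 0.0], [-1.0, 0.002, -0.0], [0.0, -0.0, -1.0]]
wrist_force: [-0.7, -0.8, -1.9]
finger_gap: 0.0297
```

Request:
step_arm:
  moves:
    - [1,0,1,-0.1,0]
    - [1,0,2.5,-0.1,0]
    - [1,0,4,-0.1,0]
    - [1,0,5.2,-0.1,0]
    - [1,0,5.2,-0.1,0]
    - [1,0,5.2,-0.1,0]
    - [1,0,5.2,-0.1,0]
    - [1,0,5.2,-0.1,0]

```text
clock: 29.5
tcp_pos: [0.5808, -0.2844, 0.0206]
tcp_rot: [[-0.001, -1.0, 0.0], [-1.0, 0.001, -0.0], [0.0, -0.0, -1.0]]
wrist_force: [-0.0, 0.3, -1.8]
finger_gap: 0.0294
```

```bash
python3 - <<'E'
from h import *
go(.5808,-.18,.0205,-90)
for i in range(1):
    c=viewer.camera_model("scene");im,d=viewer.grab_frame("scene")
    P=cloud(c,d);m=(P[...,1]>-.23)&(P[...,1]<-.135)&(P[...,0]>.55)&(P[...,0]<.61)&(P[...,2]>.05)&(P[...,2]<.1)
    q=P[m];print(len(q),np.percentile(q,[2,50,98],axis=0).round(4))
cv2.imwrite("pics/s17.png",cv2.resize(im[150:250,190:350],None,fx=5,fy=5,interpolation=cv2.INTER_CUBIC))
E
```

```text
t 29.5 tcp [ 0.5808 -0.2844  0.0206] yaw -90.03 gap 0.0294 F [-0.   0.3 -1.8] MOVE [-1.044e+01  0.000e+00  1.000e-02] spin -0.03
159 [[ 0.5769 -0.2277  0.0639]
 [ 0.5873 -0.1834  0.0767]
 [ 0.5935 -0.1416  0.0821]]
```

View pics/s17.png

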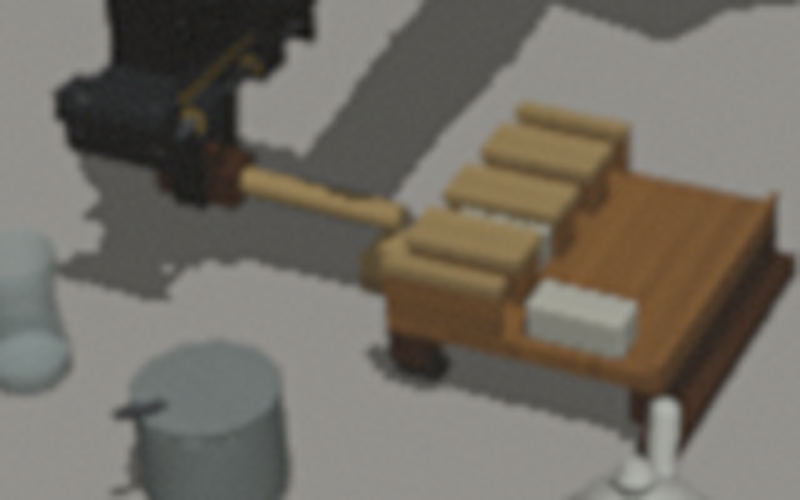

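Request:
step_arm:
  moves:
    - [1,-0.8,0.05,0,0]
    - [1,-1.6,0.05,0,0]
    - [1,-2.2,0.05,0,0]
    - [1,-2.8,0.05,0,0]
    - [1,-3.4,0.05,0,0]
    - [1,-4,0.05,0,0]
    - [1,-4.5,0.05,0,0]
    - [1,-4.5,0.05,0,0]

```text
clock: 30.35
tcp_pos: [0.5799, -0.2408, 0.0214]
tcp_rot: [[0.0, -1.0, 0.001], [-1.0, -0.0, -0.003], [0.003, -0.001, -1.0]]
wrist_force: [-0.1, -5.6, -1.8]
finger_gap: 0.0295
```

```bash
python3 - <<'E'
from h import *
go(.5808,-.172,.0205,-90)
c=viewer.camera_model("scene");im,d=viewer.grab_frame("scene")
cv2.imwrite("pics/s18.png",cv2.resize(im[150:250,190:350],None,fx=5,fy=5,interpolation=cv2.INTER_CUBIC))
E
```

```text
t 30.35 tcp [ 0.5799 -0.2408  0.0214] yaw -89.99 gap 0.0295 F [-0.1 -5.6 -1.8] MOVE [-6.88 -0.09  0.07] spin 0.01
```

View pics/s18.png

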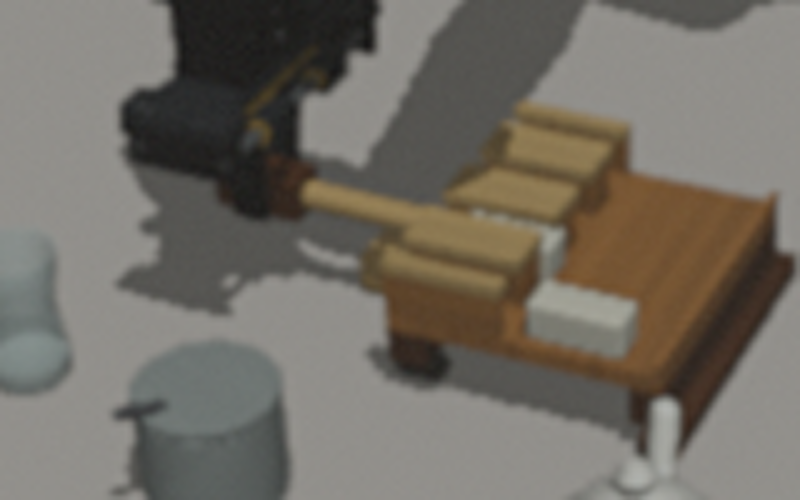

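Request:
step_arm:
  moves:
    - [1,-0.5,-0.05,0,0]
    - [1,-1,-0.05,0,0]
    - [1,-1.5,-0.05,0,0]
    - [1,-2,-0.05,0,0]
    - [1,-2.5,-0.05,0,0]
    - [1,-3,-0.05,0,0]
    - [1,-3.5,-0.05,0,0]
    - [1,-3.5,-0.05,0,0]

```text
clock: 31.2
tcp_pos: [0.5796, -0.2054, 0.021]
tcp_rot: [[-0.0, -1.0, -0.001], [-1.0, 0.0, -0.002], [0.002, 0.001, -1.0]]
wrist_force: [-1.4, -4.6, -0.6]
finger_gap: 0.0292
```

Request:
step_arm:
  moves:
    - [1,-0.5,0,0,0]
    - [1,-1,0,0,0]
    - [1,-1.5,0,0,0]
    - [1,-2,0,0,0]
    - [1,-2.5,0,0,0]
    - [1,-3,0,0,0]
    - [1,-3.4,0,0,0]
    - [1,-3.4,0,0,0]

```text
clock: 32.0
tcp_pos: [0.5802, -0.1698, 0.0207]
tcp_rot: [[-0.0, -1.0, 0.0], [-1.0, 0.0, 0.0], [-0.0, -0.0, -1.0]]
wrist_force: [-0.0, -1.1, -2.3]
finger_gap: 0.0297
```

```bash
python3 - <<'E'
from h import *
go(.5808,-.172,.0205,-90)
c=viewer.camera_model("scene");im,d=viewer.grab_frame("scene")
cv2.imwrite("pics/s19.png",cv2.resize(im[150:250,190:350],None,fx=5,fy=5,interpolation=cv2.INTER_CUBIC))
E
```

```text
t 32.0 tcp [ 0.5802 -0.1698  0.0207] yaw -90.01 gap 0.0297 F [-0.  -1.1 -2.3] MOVE [ 0.22 -0.06  0.02] spin -0.01
```

View pics/s19.png

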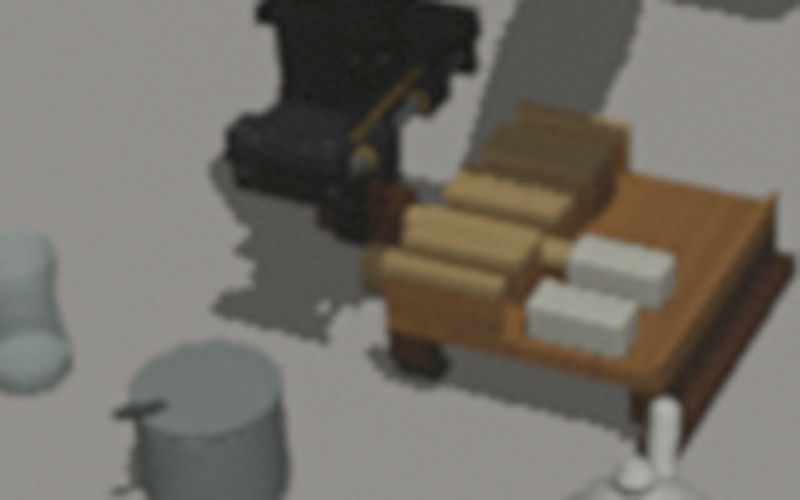

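Request:
step_arm:
  moves:
    - [1,2,0,0,0]
    - [1,4,0,0,0]
    - [1,6,0,0,0]
    - [1,8,0,0,0]
    - [1,10,0,0,0]
    - [1,12,0,0,0]
    - [1,14,0,0,0]
    - [1,15,0,0,0]

```text
clock: 32.85
tcp_pos: [0.5798, -0.3221, 0.0205]
tcp_rot: [[-0.003, -1.0, 0.0], [-1.0, 0.003, -0.0], [0.0, -0.0, -1.0]]
wrist_force: [0.1, -0.0, -1.8]
finger_gap: 0.0296
```

Request:
step_arm:
  moves:
    - [1,1,2,0,0]
    - [1,2,5,0,0]
    - [1,3,8,0,0]
    - [1,4,11,0,0]
    - [1,4,14,0,0]
    - [1,4,15.5,1,0]
    - [1,4,15.5,2.5,0]
    - [1,4,15.5,4,0]

```text
clock: 33.65
tcp_pos: [0.4248, -0.3604, -0.019]
tcp_rot: [[-0.001, -1.0, 0.001], [-1.0, 0.001, -0.001], [0.001, -0.001, -1.0]]
wrist_force: [-0.1, 0.2, -1.4]
finger_gap: 0.0296
```

```bash
python3 - <<'E'
from h import *
go(.425,-.362,-.0355,-90)
E
```

```text
t 33.65 tcp [ 0.4248 -0.3604 -0.019 ] yaw -90.08 gap 0.0296 F [-0.1  0.2 -1.4] MOVE [ 0.15 -0.02  1.65] spin -0.08
```

Request:
step_arm:
  moves:
    - [1,0,0,0.6,0]
    - [1,0,0,1.2,0]
    - [1,0,0,1.6,0]
    - [1,0,0,1.7,0]
    - [1,0,0,1.7,0]
    - [-0.3,0,0,1.7,0]
    - [-0.3,0,0,1.7,0]
    - [-0.3,0,0,1.7,0]

```text
clock: 34.45
tcp_pos: [0.4253, -0.3605, -0.0359]
tcp_rot: [[-0.001, -1.0, 0.001], [-1.0, 0.001, -0.0], [0.0, -0.001, -1.0]]
wrist_force: [0.1, -0.0, 0.4]
finger_gap: 0.0461
```

Request:
step_arm:
  moves:
    - [-0.3,0,0,0,0]
    - [-0.3,0,0,0,0]
    - [-0.3,0,0,-2,0]
    - [-0.3,0,0,-5,0]
    - [-0.3,0,0,-9,0]
    - [-0.3,0,0,-13,0]
    - [-0.3,0,0,-17,0]
    - [-0.3,0,0,-20,0]

```text
clock: 35.25
tcp_pos: [0.4256, -0.3607, 0.1667]
tcp_rot: [[-0.001, -1.0, 0.003], [-1.0, 0.001, -0.002], [0.002, -0.003, -1.0]]
wrist_force: [0.4, -0.0, -0.1]
finger_gap: 0.056
```

```bash
python3 - <<'E'
from lev import *
go(.6,.05,.16,-90)
for i in range(2): im=lev()
cv2.imwrite("pics/s20.png",cv2.resize(im[130:270,160:380],None,fx=3.6,fy=3.6,interpolation=cv2.INTER_CUBIC))
E
```

```text
t 35.25 tcp [ 0.4256 -0.3607  0.1667] yaw -90.04 gap 0.056 F [ 0.4 -0.  -0.1] MOVE [-41.09 -17.41   0.65] spin -0.04
deck n 233 slope y -0.0047 slope x 0.0765 z@(.554,0) 0.0609
block top front z 0.0917 rear 0.0912 248 339
deck n 240 slope y 0.009 slope x 0.0839 z@(.554,0) 0.0617
block top front z 0.0915 rear 0.0914 248 345
```

View pics/s20.png

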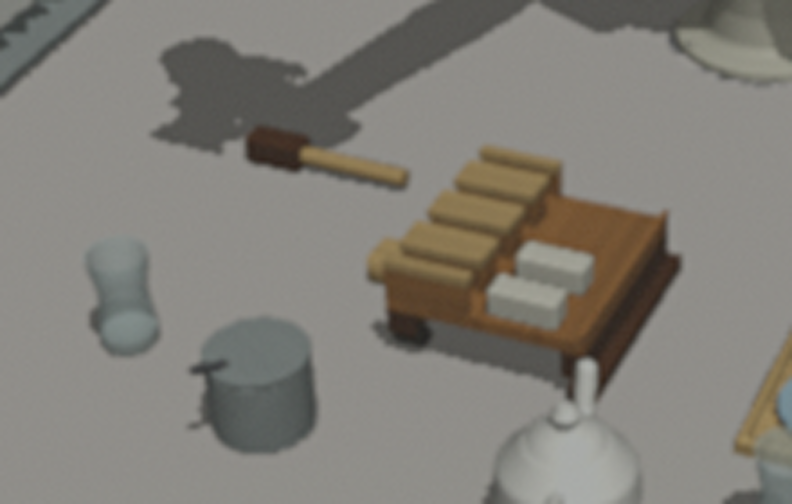

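Request:
step_arm:
  moves:
    - [-0.3,-4,-2,0,0]
    - [-0.3,-8,-4,0,0]
    - [-0.3,-12,-6,0,0]
    - [-0.3,-16,-8,0,0]
    - [-0.3,-20,-10,0,0]
    - [-0.3,-24,-12,0,0]
    - [-0.3,-28,-14,0,0]
    - [-0.3,-32,-16,0,0]

```text
clock: 36.15
tcp_pos: [0.5853, -0.0387, 0.1628]
tcp_rot: [[-0.001, -1.0, -0.001], [-1.0, 0.001, 0.0], [-0.0, 0.001, -1.0]]
wrist_force: [-0.0, -0.7, 0.1]
finger_gap: 0.0571
```

Request:
step_arm:
  moves:
    - [-0.3,-4,-1,0,0]
    - [-0.3,-8,-1.8,0,0]
    - [-0.3,-12,-1.8,0,0]
    - [-0.3,-13,-1.8,0,0]
    - [-0.3,-13,-1.8,0,0]
    - [-0.3,-13,-1.8,0,0]
    - [-0.3,-13,-1.8,0,0]
    - [-0.3,-13,-1.8,0,0]

```text
clock: 36.95
tcp_pos: [0.6033, 0.0881, 0.1637]
tcp_rot: [[-0.003, -1.0, -0.0], [-1.0, 0.003, -0.0], [0.0, 0.0, -1.0]]
wrist_force: [0.1, 0.9, 0.4]
finger_gap: 0.057
```

```bash
python3 - <<'E'
from h import *
go(.607,.09,.16,-90)
c=viewer.camera_model("wrist");im,d=viewer.grab_frame("wrist"); cv2.imwrite("pics/w21.png",im)
np.save("w21.npy",d);np.savez("w21c.npz",**c)
P=cloud(c,d);S=cv2.cvtColor(im,cv2.COLOR_BGR2HSV)[...,1]
m=((P[...,2]>.074)&(P[...,2]<.092)&(P[...,1]>-.045)&(P[...,1]<.045)&(S<40)&(P[...,0]>.44)&(P[...,0]<.68)).astype(np.uint8)
cs,_=cv2.findContours(m,cv2.RETR_EXTERNAL,cv2.CHAIN_APPROX_NONE)
for k in cs:
    if cv2.contourArea(k)<200: continue
    mm=np.zeros_like(m);cv2.drawContours(mm,[k],-1,1,-1);z=np.median(P[mm>0][:,2])
    X=np.array([onz(c,u,v,z)[:2] for u,v in k[:,0]],np.float32)*1000
    print(cv2.boundingRect(k),"z",z.round(4),cv2.minAreaRect(X),X.min(0),X.max(0))
E
```

```text
t 36.95 tcp [0.6033 0.0881 0.1637] yaw -90.16 gap 0.057 F [0.1 0.9 0.4] MOVE [-0.19 -0.37  0.37] spin -0.16
(330, 63, 31, 71) z 0.0841 ((582.9796142578125, 0.16361045837402344), (58.54859924316406, 25.761749267578125), 89.89696502685547) [570.0737 -29.125 ] [595.8816    29.455996]
(271, 62, 32, 70) z 0.0841 ((633.9774169921875, -1.2082042694091797), (57.56855392456055, 25.813589096069336), 89.81079864501953) [620.9911   -29.994175] [646.92993  27.57922]
```

View pics/w21.png

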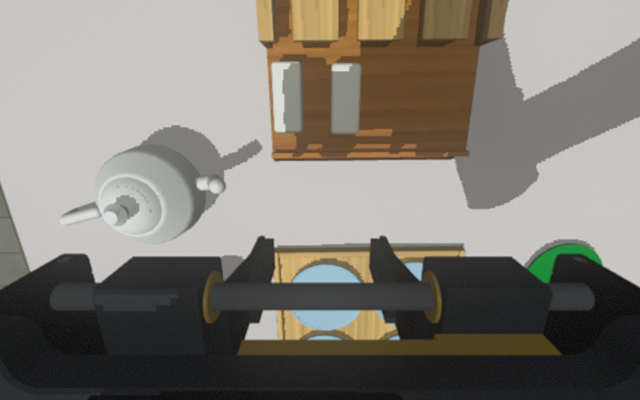

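Request:
step_arm:
  moves:
    - [0.13,3,-1,0,0]
    - [0.13,6,-2,1,0]
    - [0.13,8.8,-3,3,0]
    - [0.13,8.8,-3,6,0]
    - [0.13,8.8,-3,9,0]
    - [0.13,8.8,-3,10,0]
    - [0.13,8.8,-3,10,0]
    - [0.13,8.8,-3,10,0]
  squeeze: 20

```text
clock: 37.8
tcp_pos: [0.6345, 0.0015, 0.0651]
tcp_rot: [[-0.0, -1.0, 0.002], [-1.0, 0.0, -0.0], [0.0, -0.002, -1.0]]
wrist_force: [-0.1, 0.1, 0.7]
finger_gap: 0.038
```

```bash
python3 - <<'E'
from h import *
go(.633,-.001,.0205,-90)
c=viewer.camera_model("wrist");im,d=viewer.grab_frame("wrist"); cv2.imwrite("pics/w22.png",im)
c=viewer.camera_model("scene");im,d=viewer.grab_frame("scene");cv2.imwrite("pics/s22.png",cv2.resize(im[150:270,220:380],None,fx=5,fy=5,interpolation=cv2.INTER_CUBIC))
E
```

```text
t 37.8 tcp [0.6345 0.0015 0.0651] yaw -90.02 gap 0.038 F [-0.1  0.1  0.7] MOVE [0.25 0.16 4.46] spin -0.02
```

View pics/w22.png

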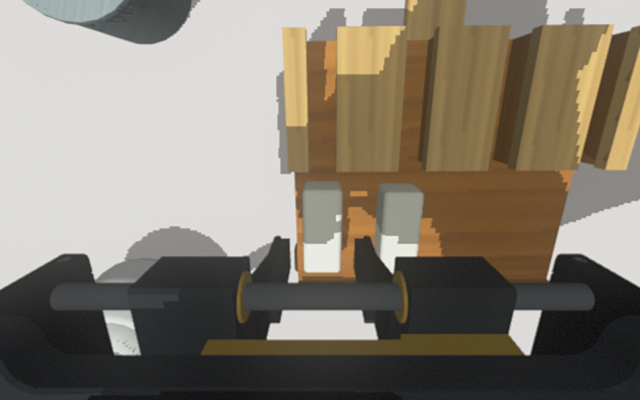

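View pics/s22.png

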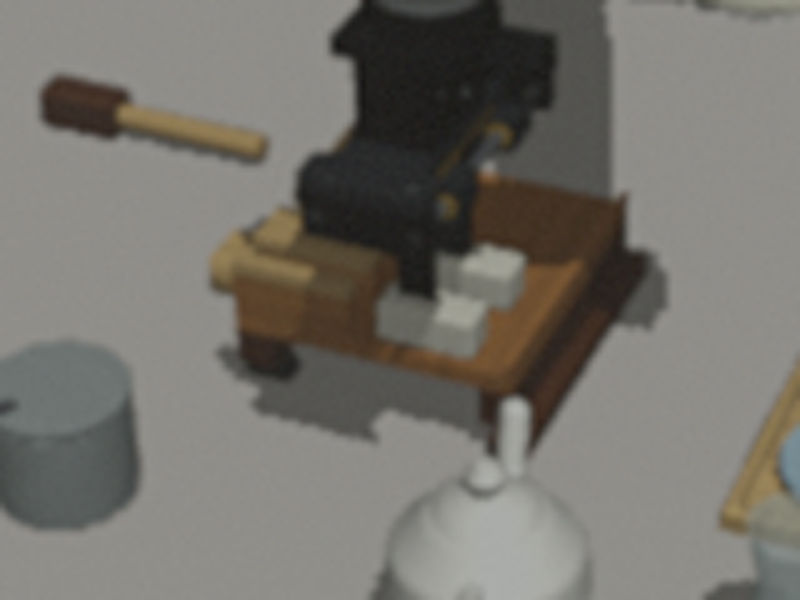

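Request:
step_arm:
  moves:
    - [0.13,0.2,0,1,0]
    - [0.13,0.2,0,2,0]
    - [0.13,0.2,0,3,0]
    - [0.13,0.2,0,4,0]
    - [0.13,0.2,0,4.4,0]
    - [0.13,0.2,0,4.4,0]
    - [1,0.2,0,4.4,0]
    - [1,0.2,0,4.4,0]
  squeeze: 25

```text
clock: 38.7
tcp_pos: [0.6334, -0.0005, 0.0195]
tcp_rot: [[-0.001, -1.0, 0.0], [-1.0, 0.001, -0.0], [0.0, -0.0, -1.0]]
wrist_force: [-0.4, -0.2, -0.6]
finger_gap: 0.0287
```

Request:
step_arm:
  moves:
    - [1,0,0,0,0]
    - [1,0,0,0,0]
    - [1,0,0,0,0]
    - [1,0,0,-1,0]
    - [1,0,0,-2,0]
    - [1,0,0,-4,0]
    - [1,0,0,-6,0]
    - [1,0,0,-8,0]

```text
clock: 39.5
tcp_pos: [0.6336, -0.0005, 0.1017]
tcp_rot: [[-0.001, -1.0, 0.001], [-1.0, 0.001, 0.0], [-0.0, -0.001, -1.0]]
wrist_force: [0.4, 0.6, -1.6]
finger_gap: 0.0258
```

```bash
python3 - <<'E'
from h import *
go(.598,.253,.10,-90)
c=viewer.camera_model("scene");im,d=viewer.grab_frame("scene");cv2.imwrite("pics/s23.png",cv2.resize(im[150:270,220:380],None,fx=5,fy=5,interpolation=cv2.INTER_CUBIC))
E
```

```text
t 39.5 tcp [ 6.336e-01 -5.000e-04  1.017e-01] yaw -90.05 gap 0.0258 F [ 0.4  0.6 -1.6] MOVE [-25.35   3.58   0.17] spin -0.05
```

View pics/s23.png

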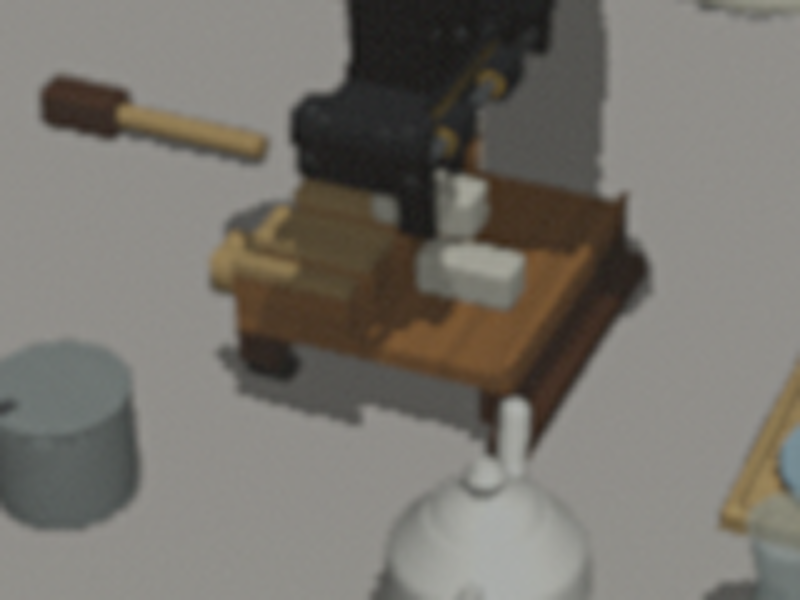

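Request:
step_arm:
  moves:
    - [1,-3,1,-3,0]
    - [1,-7,2,-6,0]
    - [1,-11,3,-6,0]
    - [1,-15,4,-6,0]
    - [1,-19,5,-6,0]
    - [1,-23,6,-6,0]
    - [1,-27,7,-6,0]
    - [1,-31,8,-6,0]

```text
clock: 40.35
tcp_pos: [0.553, 0.3112, 0.1604]
tcp_rot: [[-0.001, -1.0, 0.001], [-1.0, 0.001, 0.001], [-0.001, -0.001, -1.0]]
wrist_force: [1.1, 0.5, -0.3]
finger_gap: 0.0262
```

Request:
step_arm:
  moves:
    - [1,-4,1,0,0]
    - [1,-8,1.4,0,0]
    - [1,-8,1.4,0,0]
    - [1,-8,1.4,0,0]
    - [1,-8,1.4,0,0]
    - [1,-8,1.4,0,0]
    - [1,-8,1.4,0,0]
    - [1,-8,1.4,0,0]

```text
clock: 41.15
tcp_pos: [0.5401, 0.3888, 0.16]
tcp_rot: [[-0.002, -1.0, 0.0], [-1.0, 0.002, 0.0], [-0.0, -0.0, -1.0]]
wrist_force: [0.6, -1.0, -1.0]
finger_gap: 0.0258
```

```bash
python3 - <<'E'
from h import *
go(.598,.253,.10,-90)
c=viewer.camera_model("wrist");im,d=viewer.grab_frame("wrist"); cv2.imwrite("pics/w24.png",im)
np.save("w24.npy",d);np.savez("w24c.npz",**c)
P=cloud(c,d);H,S,V=cv2.split(cv2.cvtColor(im,cv2.COLOR_BGR2HSV))
m=((H>95)&(H<115)&(S>40)&(V>80)&(P[...,1]<.45)).astype(np.uint8)
cs,_=cv2.findContours(m,cv2.RETR_EXTERNAL,cv2.CHAIN_APPROX_NONE)
for k in cs:
    if cv2.contourArea(k)<600: continue
    mm=np.zeros_like(m);cv2.drawContours(mm,[k],-1,1,-1);z=np.median(P[mm>0][:,2])
    X=np.array([onz(c,u,v,z)[:2] for u,v in k[:,0]],np.float32)*1000
    print(cv2.boundingRect(k),"z",z.round(4),cv2.minEnclosingCircle(X),X.min(0),X.max(0))
E
```

```text
t 41.15 tcp [0.5401 0.3888 0.16  ] yaw -90.12 gap 0.0258 F [ 0.6 -1.  -1. ] MOVE [13.57 -5.82  6.  ] spin -0.12
(224, 114, 90, 89) z 0.0163 ((601.3212280273438, 366.6332702636719), 51.632328033447266) [550.1167  315.35855] [652.39844 417.07397]
(328, 112, 90, 90) z 0.0164 ((482.0899353027344, 364.5130615234375), 51.5061149597168) [430.61642 313.36954] [532.91534 415.91705]
(327, 0, 100, 102) z 0.0164 ((483.5997619628906, 250.64337158203125), 51.643558502197266) [432.37653 206.96124] [534.5492  301.91614]
(215, 0, 99, 105) z 0.0163 ((599.3389282226562, 253.6740264892578), 51.54233169555664) [548.9476 206.8473] [650.4142  304.90094]
```

View pics/w24.png

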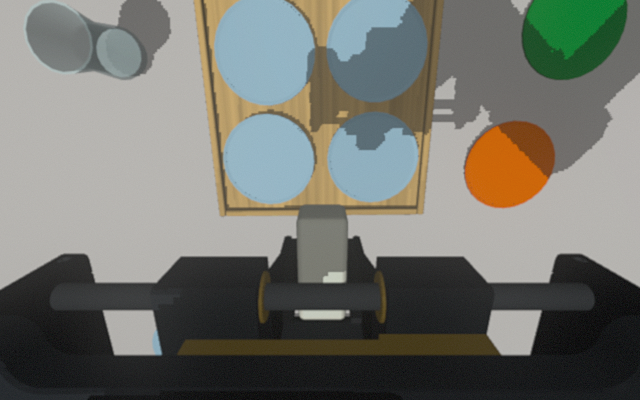

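Request:
step_arm:
  moves:
    - [1,1.1,-3,2,0]
    - [1,2.2,-6,5,0]
    - [1,2.2,-6.1,9,0]
    - [1,2.2,-6.1,13,0]
    - [1,2.2,-6.1,16,0]
    - [1,2.2,-6.1,17,0]
    - [1,2.2,-6.1,17.5,0]
    - [1,2.2,-6.1,17.5,0]

```text
clock: 42.0
tcp_pos: [0.6014, 0.3681, -0.0144]
tcp_rot: [[-0.001, -1.0, 0.001], [-1.0, 0.001, 0.001], [-0.001, -0.001, -1.0]]
wrist_force: [0.5, -0.3, -0.4]
finger_gap: 0.0255
```

```bash
python3 - <<'E'
from h import *
go(.6013,.3665,-.0215,-90)
E
```

```text
t 42.0 tcp [ 0.6014  0.3681 -0.0144] yaw -90.03 gap 0.0255 F [ 0.5 -0.3 -0.4] MOVE [0.16 0.01 0.71] spin -0.03
```

Request:
step_arm:
  moves:
    - [1,0.1,0,0.2,0]
    - [1,0.1,0,0.4,0]
    - [1,0.1,0,0.6,0]
    - [1,0.1,0,0.7,0]
    - [1,0.1,0,0.75,0]
    - [1,0.1,0,0.75,0]
    - [1,0.1,0,0.75,0]
    - [1,0.1,0,0.75,0]

```text
clock: 42.8
tcp_pos: [0.6008, 0.3666, -0.0224]
tcp_rot: [[-0.001, -1.0, 0.0], [-1.0, 0.001, 0.0], [-0.0, -0.0, -1.0]]
wrist_force: [-2.0, 0.1, 2.4]
finger_gap: 0.0262
```

Request:
step_arm:
  moves:
    - [0.1,0,0,0,0]
    - [0.1,0,0,0,0]
    - [0.1,0,0,0,0]
    - [0.1,0,0,0,0]
    - [0.1,0,0,-1,0]
    - [0.1,0,0,-3,0]
    - [0.1,0,0,-6,0]
    - [0.1,0,0,-10,0]

```text
clock: 43.6
tcp_pos: [0.5997, 0.3657, 0.077]
tcp_rot: [[-0.001, -1.0, -0.003], [-1.0, 0.001, -0.002], [0.002, 0.003, -1.0]]
wrist_force: [1.3, 0.8, -0.8]
finger_gap: 0.0388
```

```bash
python3 - <<'E'
from h import *
go(.583,.0,.16,-90)
c=viewer.camera_model("scene");im,d=viewer.grab_frame("scene");cv2.imwrite("pics/s25.png",cv2.resize(im[170:300,320:500],None,fx=4.4,fy=4.4,interpolation=cv2.INTER_CUBIC))
E
```

```text
t 43.6 tcp [0.5997 0.3657 0.077 ] yaw -90.07 gap 0.0388 F [ 1.3  0.8 -0.8] MOVE [36.59  1.65 -8.21] spin -0.07
```

View pics/s25.png

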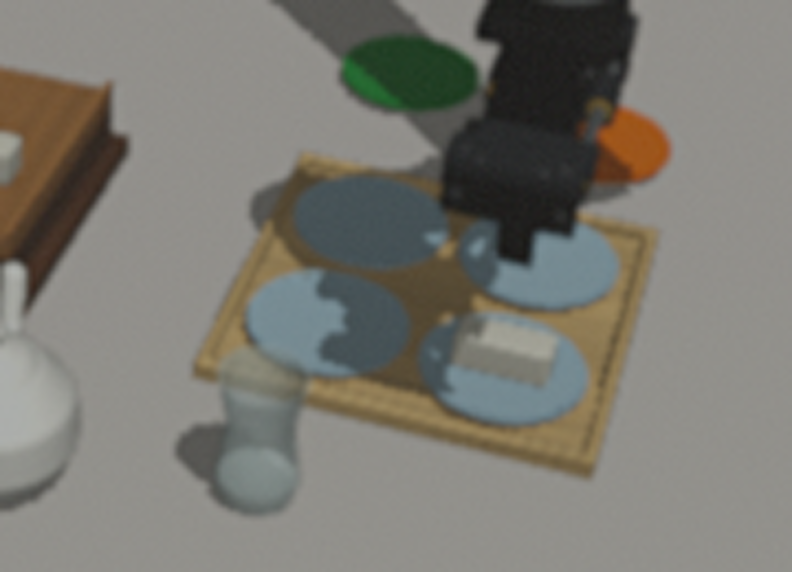

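Request:
step_arm:
  moves:
    - [0.1,2,0,-4,0]
    - [0.1,6,0.5,-8,0]
    - [0.1,10,1,-8,0]
    - [0.1,14.5,1.7,-8,0]
    - [0.1,19,1.7,-8,0]
    - [0.1,23.5,1.7,-8,0]
    - [0.1,28,1.7,-8,0]
    - [0.1,32,1.7,-8,0]

```text
clock: 44.45
tcp_pos: [0.5833, 0.0445, 0.1583]
tcp_rot: [[-0.001, -1.0, 0.002], [-1.0, 0.001, 0.0], [-0.0, -0.002, -1.0]]
wrist_force: [1.2, -0.6, 0.4]
finger_gap: 0.0393
```

Request:
step_arm:
  moves:
    - [0.1,3,0,2,0]
    - [0.1,4.6,0,4,0]
    - [0.1,4.6,0,6,0]
    - [0.1,4.6,0,8,0]
    - [0.1,4.6,0,9.2,0]
    - [0.1,4.6,0,9.2,0]
    - [0.1,4.6,0,9.2,0]
    - [0.1,4.6,0,9.2,0]

```text
clock: 45.25
tcp_pos: [0.5844, 0.0009, 0.0665]
tcp_rot: [[-0.0, -1.0, 0.003], [-1.0, 0.0, 0.0], [-0.0, -0.003, -1.0]]
wrist_force: [-0.1, -0.1, -0.1]
finger_gap: 0.0393
```

```bash
python3 - <<'E'
from h import *
go(.582,.0,.02,-90)
c=viewer.camera_model("wrist");im,d=viewer.grab_frame("wrist"); cv2.imwrite("pics/w26.png",im)
E
```

```text
t 45.25 tcp [0.5844 0.0009 0.0665] yaw -90.02 gap 0.0393 F [-0.1 -0.1 -0.1] MOVE [0.09 0.25 4.65] spin -0.02
```

View pics/w26.png

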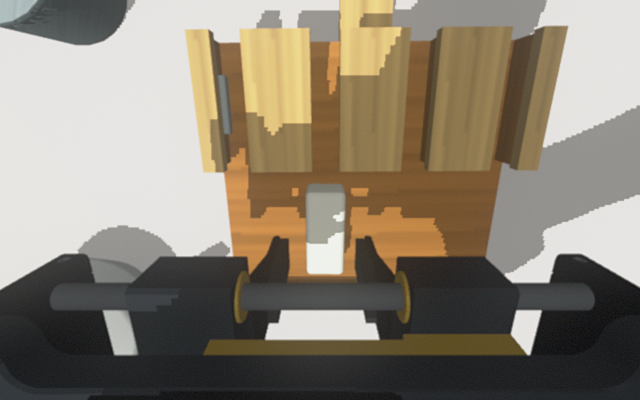

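Request:
step_arm:
  moves:
    - [0.1,0.1,0.1,1,0]
    - [0.1,0.1,0.1,2,0]
    - [0.1,0.1,0.1,3,0]
    - [0.1,0.1,0.1,4,0]
    - [0.1,0.1,0.1,4.6,0]
    - [0.1,0.1,0.1,4.6,0]
    - [1,0.1,0.1,4.6,0]
    - [1,0.1,0.1,4.6,0]
  squeeze: 25

```text
clock: 46.1
tcp_pos: [0.5823, -0.0005, 0.0188]
tcp_rot: [[-0.001, -1.0, -0.0], [-1.0, 0.001, -0.0], [0.0, 0.0, -1.0]]
wrist_force: [0.7, 0.2, 0.2]
finger_gap: 0.0295
```

Request:
step_arm:
  moves:
    - [1,0,0,0,0]
    - [1,0,0,0,0]
    - [1,0,0,0,0]
    - [1,0,0,-2,0]
    - [1,0,0,-5,0]
    - [1,0,0,-8,0]
    - [1,0,0,-11,0]
    - [1,0,0,-14,0]

```text
clock: 46.9
tcp_pos: [0.582, -0.0005, 0.1603]
tcp_rot: [[-0.001, -1.0, -0.0], [-1.0, 0.001, 0.0], [-0.0, 0.0, -1.0]]
wrist_force: [1.2, 0.0, -0.0]
finger_gap: 0.0257
```

```bash
python3 - <<'E'
from h import *
go(.5993,.2537,.1,-90)
c=viewer.camera_model("wrist");im,d=viewer.grab_frame("wrist"); cv2.imwrite("pics/w27.png",im)
E
```

```text
t 46.9 tcp [ 5.820e-01 -5.000e-04  1.603e-01] yaw -90.06 gap 0.0257 F [ 1.2  0.  -0. ] MOVE [-25.42  -1.7    6.03] spin -0.06
```

View pics/w27.png

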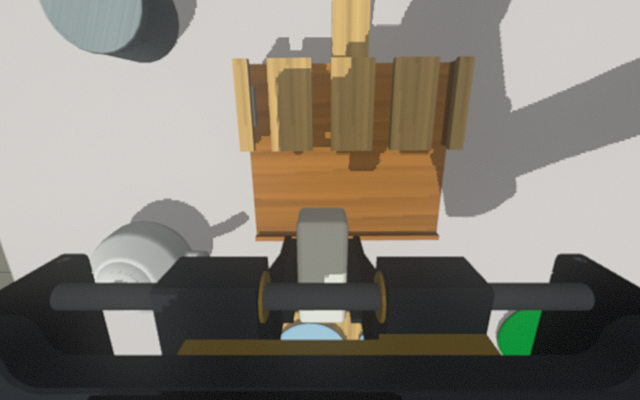

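Request:
step_arm:
  moves:
    - [1,-4,1.5,0,0]
    - [1,-8,3,0,0]
    - [1,-12,4.5,0,0]
    - [1,-16,6,0,0]
    - [1,-20,8,0,0]
    - [1,-24,9.8,0,0]
    - [1,-25.1,9.8,3,0]
    - [1,-25.1,9.8,7,0]

```text
clock: 47.75
tcp_pos: [0.4857, 0.2544, 0.0906]
tcp_rot: [[0.003, -1.0, 0.006], [-1.0, -0.003, 0.005], [-0.005, -0.006, -1.0]]
wrist_force: [0.5, 0.8, -1.7]
finger_gap: 0.0259
```

```bash
python3 - <<'E'
from h import *
go(.4836,.2506,-.022,-90)
E
```

```text
t 47.75 tcp [0.4857 0.2544 0.0906] yaw -89.82 gap 0.0259 F [ 0.5  0.8 -1.7] MOVE [ 0.43  0.28 11.25] spin 0.18
```

Request:
step_arm:
  moves:
    - [1,0,0,3,0]
    - [1,0,0,6,0]
    - [1,0,0,8.5,0]
    - [1,0,0,10,0]
    - [1,0,0,10.5,0]
    - [1,0,0,10.8,0]
    - [1,0,0,10.8,0]
    - [1,0,0,10.8,0]

```text
clock: 48.55
tcp_pos: [0.4852, 0.2512, -0.0179]
tcp_rot: [[-0.001, -1.0, 0.002], [-1.0, 0.001, 0.001], [-0.001, -0.002, -1.0]]
wrist_force: [-0.6, 0.2, -0.9]
finger_gap: 0.0257
```

```bash
python3 - <<'E'
from h import *
go(.4836,.2506,-.022,-90)
E
```

```text
t 48.55 tcp [ 0.4852  0.2512 -0.0179] yaw -90.04 gap 0.0257 F [-0.6  0.2 -0.9] MOVE [0.06 0.16 0.41] spin -0.04
```

Request:
step_arm:
  moves:
    - [1,0,0.1,0.1,0]
    - [1,0,0.1,0.2,0]
    - [1,0,0.1,0.3,0]
    - [1,0,0.1,0.4,0]
    - [1,0,0.1,0.45,0]
    - [1,0,0.1,0.45,0]
    - [1,0,0.1,0.45,0]
    - [1,0,0.1,0.45,0]

```text
clock: 49.35
tcp_pos: [0.4836, 0.2506, -0.0231]
tcp_rot: [[-0.001, -1.0, 0.0], [-1.0, 0.001, 0.0], [-0.0, -0.0, -1.0]]
wrist_force: [-1.3, -0.1, 2.4]
finger_gap: 0.0258
```

Request:
step_arm:
  moves:
    - [0.1,0,0,0,0]
    - [0.1,0,0,0,0]
    - [0.1,0,0,0,0]
    - [0.1,0,0,0,0]
    - [0.1,0,0,-1,0]
    - [0.1,0,0,-3,0]
    - [0.1,0,0,-6,0]
    - [0.1,0,0,-10,0]

```text
clock: 50.15
tcp_pos: [0.4823, 0.2496, 0.0768]
tcp_rot: [[-0.001, -1.0, -0.003], [-1.0, 0.001, -0.003], [0.003, 0.003, -1.0]]
wrist_force: [1.0, -0.5, -0.1]
finger_gap: 0.039
```

Request:
step_arm:
  moves:
    - [0.1,-3,0,-3,0]
    - [0.1,-6,-1,-8,0]
    - [0.1,-10,-3,-8,0]
    - [0.1,-14,-5,-8,0]
    - [0.1,-14,-5,-8,0]
    - [0.1,-14,-5,-8,0]
    - [0.1,-14,-5,-8,0]
    - [0.1,-14,-5,-8,0]

```text
clock: 50.95
tcp_pos: [0.5333, 0.3895, 0.1572]
tcp_rot: [[-0.001, -1.0, -0.0], [-1.0, 0.001, -0.0], [0.0, 0.0, -1.0]]
wrist_force: [-0.5, 0.6, 0.0]
finger_gap: 0.0391
```

```bash
python3 - <<'E'
from lev import *
go(.54,.39,.16,-90)
im=lev();cv2.imwrite("pics/s28.png",cv2.resize(im[100:300,150:510],None,fx=2.2,fy=2.2,interpolation=cv2.INTER_CUBIC))
im=lev()
c=viewer.camera_model("wrist");im,d=viewer.grab_frame("wrist"); cv2.imwrite("pics/w28.png",im)
P=cloud(c,d);H,S,V=cv2.split(cv2.cvtColor(im,cv2.COLOR_BGR2HSV))
def rep(m,nm,a):
    m=cv2.morphologyEx(m.astype(np.uint8),cv2.MORPH_OPEN,np.ones((3,3)))
    cs,_=cv2.findContours(m,cv2.RETR_EXTERNAL,cv2.CHAIN_APPROX_NONE)
    for k in cs:
        if cv2.contourArea(k)<a: continue
        mm=np.zeros_like(m);cv2.drawContours(mm,[k],-1,1,-1);z=np.median(P[(mm>0)&(m>0)][:,2])
        X=np.array([onz(c,u,v,z)[:2] for u,v in k[:,0]],np.float32)*1000
        print(nm,cv2.boundingRect(k),"z",z.round(4),"circ",cv2.minEnclosingCircle(X),"rect",cv2.minAreaRect(X))
rep((H>95)&(H<115)&(S>40)&(V>80)&(P[...,1]<.45),"saucer",600)
rep((P[...,2]>.034)&(P[...,2]<.05)&(P[...,1]<.45)&(P[...,0]>.41)&(P[...,0]<.66),"loaf",200)
E
```

```text
t 50.95 tcp [0.5333 0.3895 0.1572] yaw -90.09 gap 0.0391 F [-0.5  0.6  0. ] MOVE [-0.05 -0.67 -0.28] spin -0.09
deck n 612 slope y 0.0058 slope x -0.0015 z@(.554,0) 0.057
block top front z 0.0916 rear 0.0913 248 343
deck n 613 slope y -0.0023 slope x 0.002 z@(.554,0) 0.0568
block top front z 0.0913 rear 0.0912 244 335
saucer (217, 113, 91, 90) z 0.0164 circ ((601.4893188476562, 366.607177734375), 51.67110061645508) rect ((601.23974609375, 366.60552978515625), (102.42193603515625, 101.75175476074219), 44.90425491333008)
saucer (323, 112, 90, 90) z 0.0164 circ ((482.0602722167969, 364.53228759765625), 51.5189094543457) rect ((481.4139404296875, 365.10888671875), (101.4941635131836, 101.77549743652344), 0.04572464898228645)
saucer (321, 0, 101, 101) z 0.0164 circ ((483.2673645019531, 250.86277770996094), 51.569000244140625) rect ((483.3450622558594, 255.25225830078125), (93.16712188720703, 101.92678833007812), 89.97621154785156)
saucer (208, 0, 100, 104) z 0.0163 circ ((599.19970703125, 253.5901641845703), 51.6759147644043) rect ((599.5744018554688, 256.7265319824219), (96.25865936279297, 101.97494506835938), 89.97620391845703)
loaf (245, 134, 28, 56) z 0.042 circ ((600.2496337890625, 364.8223571777344), 31.311790466308594) rect ((599.9512329101562, 364.6199035644531), (26.6080265045166, 58.78255081176758), 0.16376326978206635)
loaf (359, 8, 31, 71) z 0.0421 circ ((484.3619079589844, 251.90130615234375), 31.46603775024414) rect ((484.64874267578125, 252.0012664794922), (59.53266143798828, 26.321557998657227), 89.9166488647461)
```

View pics/w28.png

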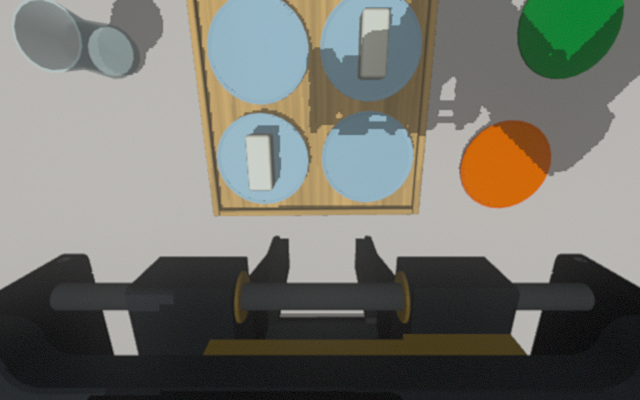

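View pics/s28.png

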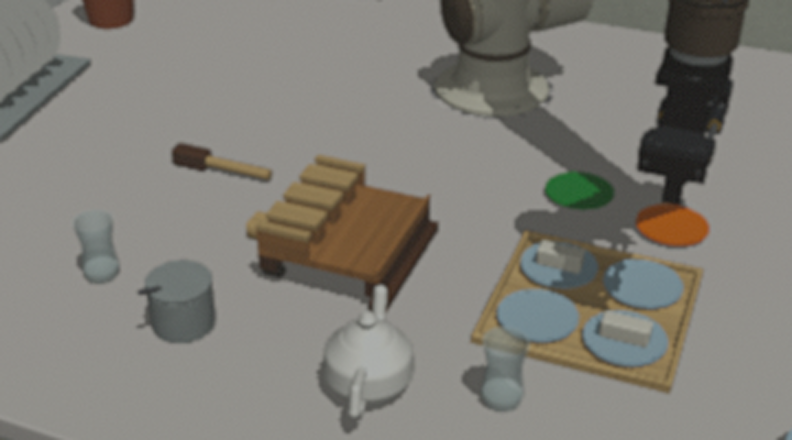

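Each loaf lies flat within about 2 mm of its saucer's centre. The rack is level, and the pusher is back on the worktop near the top of the scene picture. Handing in.

```bash
python3 -c "
from h import *
print(arm.sign_off())"
```

```text
the job is handed in; nothing more can be done
None
```

The job is done and handed in at about 51 s of the 210 s allowed.

- **Wedge:** I pushed it under the middle of the front edge until it stalled at about 27 N, then let go. In the last check the deck slope averaged about 0.002 rad (single readings scatter by about 0.01), and the wedge was still in place.
- **Loaves out:** Only sleeves 3 and 4 held loaves. I drove both fully out onto the deck with the pusher, and the fingers never touched a loaf inside its sleeve. I then laid the pusher back flat on the worktop.
- **Saucers:** The two loaves lie flat on two separate blue saucers, within about 2 mm of their centres. The teapot, sugar pot and glasses were not touched.

**What disagreed or failed:**
- **Fingertip offset:** The real fingertips sat about 40 mm above the reported TCP. My first wedge grasp closed on air because of this. I measured the offset from the depth images and corrected for it in every later move.
- **Camera differences:** The cameras differed by 2–4 mm in x on the sleeve positions. I aimed between the top and wrist camera values and checked the first entry in the scene camera.

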